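Load the stake stand and lock the keeper

TASK

Get the stake stand ready for forming: take out whatever has been left in its pockets and put it in the red tub, and set every forming stake that stands about on the bench into a pocket: its foot goes in at the back of the pocket, resting on the ledge there, and is then worked toward you, key tab under the steel strip, until it drops fully home. When all of them are home, slide the keeper rail shut to its stop so that it locks them, and leave the other things on the bench where they are.

Things in the scene. Friction and masses are not known exactly. Their poses are not given: they have to be found in the camera images.
- stand: Stake stand fixed to the bench: grey cast plate 116 (x, -52 to +64) x 232 (y) mm, top 60 mm above the bench, on a beech block 30 mm high, 6 mm wider all round; three equal pockets in a row along y, 78 mm apart. A 4 mm thick steel strip lies on its near (-x) edge up to the pockets, a keeper rail on its far edge (straps to z = 71 mm). Origin on the bench below the middle pocket; x away from the robot, y left.
- pocket0 (a point): Centre of the floor of the left (+y) pocket, 48 mm above the bench, axes as the stand's. Seat 63 (x) x 39 (y) mm, 12 mm deep; behind it, x = +31.5 to +40 mm, a ledge 4 mm above the floor. In the near wall a keyway 17 mm wide, 7 mm deep, under the strip. A foot goes in 6 to 9 mm too far back, rests on the ledge, is drawn to -x, tab under the strip, and drops: its top is then flush with the plate.
- pocket1 (a point): Centre of the floor of the middle pocket; as the left pocket.
- pocket2 (a point): Centre of the floor of the right (-y) pocket; as the left pocket.
- keeper (a joint): Slide of the keeper rail, m: 0 to 0.006 at the start (open, its teeth between the pockets), 0.039 shut at its stop; shutting moves it to the stand's -y. Friction 3 N; stays where left. Its three 18 mm wide teeth run 1.5 to 6.5 mm above the stand's top and, shut, cover the far end of each foot (from x = +18 mm); it shuts only if all feet are fully home.
- keeper_knob (a point): Middle of the keeper's upright round black knob, 17 mm thick, 30 mm high, this point 94 mm above the bench and 12 mm below the knob's top; on the end of the rail beyond the stand's left (+y) end, 56 to 95 mm from the left pocket's line. Moves with the keeper. Can be pinched from above.
- horn_stake: Steel stake 132 mm long: round tapered horn at -x, flat 28 mm arm at +x. On a foot 60 (x) x 36 (y) x 12 mm with a key tab (14 mm wide, 6 mm high, 7 mm out) in the middle of its -x end; 22 mm stem; hub 44 (x) x 28 (y) mm, z = 28 to 54 mm, its top, to lift by. 0.45 kg, balanced at the hub. Origin: centre of the foot's underside. May be absent.
- ball_stake: Steel stake 138 mm long: two 18 mm round arms with a ball at each end (25 mm at -x, 19 mm at +x). Foot, key tab, stem, hub and origin as the horn stake's: hub 44 x 28 mm, z = 28 to 54 mm, key tab at -x. May be absent.
- flat_stake: Steel stake 118 mm long: two flat arms 28 mm wide, 12 mm thick. Foot, key tab, stem, hub and origin as the horn stake's: hub 44 x 28 mm, z = 28 to 54 mm, key tab at -x. May be absent.
- wood_block: Pine offcut, 30 (x) x 55 (y) x 22 mm. Left lying in a pocket at the start, long side along the stand's x, standing out 7 to 10 mm above its top. Origin: centre of its underside. May be absent.
- wax_block: Block of blue carving wax, 30 (x) x 46 (y) x 19 mm. Left lying in a pocket at the start, long side along the stand's x, standing out 7 to 10 mm above its top. Origin: centre of its underside. May be absent.
- steel_block: Plain steel parallel, 30 (x) x 60 (y) x 22 mm, 0.33 kg. Left lying in a pocket at the start, long side along the stand's x, standing out 7 to 10 mm above its top. Origin: centre of its underside. May be absent.
- tub: Open round red tub, loose, 104 mm across, about 84 mm inside, 42 mm high, floor 4 mm thick. Origin: centre of its underside.
- pot_1: Bystander: small red and white pot, 58 mm across, 50 mm high.
- bottle_1: Bystander: small varnish bottle, 31 mm across, 79 mm high.
- beaker: Bystander: steel beaker, 58 mm across, 58 mm high. (Between the left and right wings of the bench a big white blasting cabinet, 0.32 m high, stands from about x = 0.52 m on: pass in front of it.)

How it is judged:
By the outcome, as a careful person would: the job done as asked, in the order asked, and still so for the second after the job is handed in, with the robot touching nothing.
Of wood_block, wax_block, steel_block only 2 to 2 are there at a start; the rules pass over those that are not, and their reading is None.
Of horn_stake, ball_stake, flat_stake only 2 to 3 are there at a start; the rules pass over those that are not, and their reading is None.
At some moment in a run one of tub may be knocked a few centimetres aside while the robot is not near it.
Once in a run the grip may slacken for a moment while it holds something.
It also fails if it takes over 210 s, if anything falls off the work surface, if the arm or the gripper's body presses on something with over 40 N, if the wrist force passes 120 N, or if a joint passes its speed limit or range.

ROBOT

A 6-joint arm with a two-finger parallel gripper is mounted at the origin on a cart in front of the work surface, level with it; the furniture and walls round the work are solid. World frame = base frame: x ahead of the robot, y to its left, z up, the work surface at z = 0. Lengths are in m, angles in rad, forces in N, time in s.
With the tool pointing down it reaches from about 0.3 to 0.825 m from the base axis. Payload 5.4 kg.
Tool frame: the origin (TCP) lies between the finger pads; the fingertips stand 14 mm ahead of it and the grasp point (between the pads) lies 5 mm behind it; z points along the fingers, y is the direction in which the jaws open and shut (so a half turn about z gives the same grasp; the last joint's range is limited). The gripper opens to 92 mm and grips with 3 to 60 N. Pads are 20 mm wide; open, the fingers measure 128 mm over their backs; the gripper's body (75 mm by 189 mm) begins 69 mm behind the grasp point.
Start: joints at [1.075, 0.158, 1.597, -0, 1.386, -0.21], TCP at [0.162, 0.552, 0.229] pointing down, gripper open.
Joint ranges: [-2.91, 2.91], [-0.94, 2.29], [0.18, 2.7], [-1.29, 4.43], [0.17, 2.64], [-3, 3]. Speed limits (rad/s): [2.57, 2.57, 3.14, 3.14, 3.14, 3.14].

INTERFACE

Orientations are given as [roll, pitch, yaw] about the fixed x, y, z axes, in that order (R = Rz(yaw) Ry(pitch) Rx(roll)).
In Python, from plant import manip gives the robot as it stands.
- The arm moves only by the tool play_rows, never from a script. Its argument "increments" is a list of rows, each a list of 7 numbers: the turn, a rotation vector about the tool's x, y, z in degrees, then the shift along the tool's x, y, z in m, then the opening, from -1 (shut) to 1 (fully open). In form: [[wx, wy, wz, x, y, z, claw], ...]. A call has 1 to 8 rows; each row shifts and turns the commanded pose from where the row before left it, along the tool's axes as they then stand; what a row does not reach is not made up. A row lasts 1/12 s, in which the tool goes at most 41.7 mm and 7.16 degrees, less where a joint would pass 70% of its speed; a pose out of reach is approached as far as the arm can. A call is refused whole if a number of a shift passes 0.0417 or a number of a turn 7.16, either way. A call with a gripper value outside its range is refused whole. The fingers move at their own pace and stop on an object; "force" is the grip in N (left out, the last holds). Time passes only in rows, so rows that do not move let the fingers close. It gives the time, the measured TCP pose, the force and the opening at its end, in the units of the state.
- manip.read_state(): the state, without advancing time (a new reading comes with each control period).
- manip.camera(name): name is "scene" or "top" or "wrist"; returns a dict with "img" (420x560x3 uint8, red, green, blue), "camera_matrix" (3x3 intrinsics, pixels), "rvec" (rotation vector, rad) and "tvec" (3), from world to camera coordinates, as OpenCV has them. Camera axes: x right, y down, z forward; pixel columns grow to the right and rows downward; lengths in m; the calibration is good to about 2 mm. A picture is of the moment at which its call begins. There is no depth.
- manip.sign_off(): hands the job in, once; it reports no verdict.
Trained networks look in the newest picture that a camera, given by its name, has taken for a name from the list of things; names that differ only in an ending like _2 or _b are one class to them, and where a whole thing is asked for, a point or a joint stands for the part that bears it (a point fixed in the world has none). Each returns a list of dicts, best first, with "confidence" (0 to 1); they miss things now and then, are a little off and sometimes report something else, mostly with a low value. They report only what shows in the picture. A call takes as long as a camera call.
- manip.search_frame(camera, label): "extent" ([centre column, centre row, width, height] in pixels, round what is visible of it).
- manip.regions_of(camera, label): "pixels" (420x560 bool, what is visible of it) and "extent" ([centre column, centre row, width, height] in pixels, round what is visible of it).
- manip.landmark_of(camera, label): "at" ([column, row] in pixels: a listed point, or the origin of a listed thing).
The state is a dict: "time": time; "joint_pos": joint angles; "joint_vel": joint speeds; "joint_torque": joint torques, N m; "tool_pos": TCP position; "tool_rot": TCP orientation; "contact_force": force on the tool from outside, world axes, zero at the start; "ft_torque": the same for the moment, N m; "opening": finger opening in m.
Only numpy, scipy, OpenCV 4.12 (cv2) and the standard library are available. Lean on these libraries where they do the work, as an engineer would, in place of code of your own. Each camera call takes 0.05 s, during which the arm holds its last target.

## Working session

There is one attempt and no reset: what is moved stays moved. The work goes in short steps, Python scripts to look and compute and a tool call to move; the robot and the scene stay as the last step left them, time stands still between calls to the robot, and variables do not carry over. Pictures are saved under pics/ and viewed, and the job is handed in when it is done.

Besides the shell and the picture viewer there is one more tool, called by a JSON object that holds its "method" and its "body", one argument or row to a line. play_rows: Moves the arm, as the interface text tells. Its arguments: {"type":"object","properties":{"increments":{"type":"array","items":{"type":"array","items":{"type":"number"}}},"force":{"type":"number"}},"required":["increments"]}

```bash
ls; mkdir -p pics; cat > h.py <<'E'
import numpy as np, cv2
from plant import manip
def cam(n,fn=None):
    c=manip.camera(n)
    if fn: cv2.imwrite('pics/'+fn,c['img'][:,:,::-1])
    return c
def ray(c,px):
    K=np.array(c['camera_matrix'],float);R=cv2.Rodrigues(np.array(c['rvec'],float))[0];t=np.array(c['tvec'],float).ravel()
    d=R.T@np.linalg.inv(K)@np.array([px[0],px[1],1.]);o=-R.T@t
    return o,d
def atz(c,px,z):
    o,d=ray(c,px);return o+d*(z-o[2])/d[2]
def proj(c,P):
    p,_=cv2.projectPoints(np.array(P,float).reshape(-1,1,3),np.array(c['rvec'],float),np.array(c['tvec'],float),np.array(c['camera_matrix'],float),None)
    return p.reshape(-1,2)
def tri(cs,pxs):
    A=np.zeros((3,3));b=np.zeros(3)
    for c,p in zip(cs,pxs):
        o,d=ray(c,p);d=d/np.linalg.norm(d);M=np.eye(3)-np.outer(d,d);A+=M;b+=M@o
    return np.linalg.solve(A,b)
E
python3 - <<'E'
from h import *
np.set_printoptions(precision=4,suppress=True)
s=manip.read_state();print(s)
cs={n:cam(n,n+'0.png') for n in('scene','top','wrist')}
for n in cs:
    o,d=ray(cs[n],(280,210));print(n,o,d)
labs="stand pocket0 pocket1 pocket2 keeper keeper_knob horn_stake ball_stake flat_stake wood_block wax_block steel_block tub pot_1 bottle_1 beaker".split()
for l in labs:
    for n in ('scene','top'):
        print(l,n,[(np.round(r['at'],1).tolist(),round(r['confidence'],2)) for r in manip.landmark_of(n,l)[:3]])
E
```

```text
pics
{'time': 0.0, 'joint_pos': array([ 1.0749,  0.159 ,  1.5982, -0.    ,  1.3862, -0.2101]), 'joint_vel': array([-0.0014, -0.0015, -0.0017,  0.0011, -0.0014, -0.0001]), 'joint_torque': array([ -0.0005, -38.5575, -32.2109,   0.0701,   0.038 ,  -0.0001]), 'tool_pos': array([0.1619, 0.5511, 0.2276]), 'tool_rot': array([-3.1398, -0.0004,  2.8558]), 'contact_force': array([ 1.2709, -0.6787,  0.9866]), 'ft_torque': array([-0.0641,  0.0296,  0.0099]), 'opening': 0.09198554878163111}
scene [0.6185 1.1761 0.9605] [-0.0754 -0.8175 -0.5712]
top [0.0596 0.1301 1.5003] [ 0.278  -0.1067 -0.9547]
wrist [0.0881 0.5727 0.385 ] [ 0.2766 -0.062  -0.9592]
stand scene [([286.5, 195.4], 0.85), ([329.7, 345.4], 0.25)]
stand top [([359.2, 194.8], 0.84)]
pocket0 scene [([281.3, 173.4], 0.86), ([288.2, 183.6], 0.74), ([294.3, 198.2], 0.69)]
pocket0 top [([336.8, 201.5], 0.88), ([390.6, 179.8], 0.82), ([364.9, 190.7], 0.8)]
pocket1 scene [([281.3, 173.4], 0.86), ([288.2, 183.6], 0.74), ([294.3, 198.2], 0.69)]
pocket1 top [([336.8, 201.5], 0.88), ([390.6, 179.8], 0.82), ([364.9, 190.7], 0.8)]
pocket2 scene [([281.3, 173.4], 0.86), ([288.2, 183.6], 0.74), ([294.3, 198.2], 0.69)]
pocket2 top [([336.8, 201.5], 0.88), ([390.6, 179.8], 0.82), ([364.9, 190.7], 0.8)]Traceback (most recent call last):
  File "<stdin>", line 10, in <module>
ValueError: it knows: ball_stake, beaker, bottle, flat_stake, horn_stake, keeper_knob, pocket, pot, stand, steel_block, tub, wax_block, wood_block
```

```bash
python3 - <<'E'
from h import *
np.set_printoptions(precision=4,suppress=True)
cs={n:cam(n) for n in('scene','top','wrist')}
import pickle;pickle.dump(cs,open('cs0.pkl','wb'))
labs="ball_stake, beaker, bottle, flat_stake, horn_stake, keeper_knob, pocket, pot, stand, steel_block, tub, wax_block, wood_block".split(', ')
for l in labs:
    b={}
    for n in ('scene','top'):
        r=manip.landmark_of(n,l)[:4]
        print(l,n,[(np.round(x['at'],1).tolist(),round(x['confidence'],2)) for x in r])
        if r:b[n]=r[0]['at']
    if len(b)==2:print('   tri',tri([cs[n] for n in b],[b[n] for n in b]))
E
```

```text
ball_stake scene [([254.4, 327.9], 0.94)]
ball_stake top [([161.2, 215.3], 0.88)]
   tri [ 0.6016  0.291  -0.0021]
beaker scene [([292.9, 196.9], 0.64)]
beaker top []
bottle scene [([254.2, 327.9], 0.38), ([288.2, 181.3], 0.3)]
bottle top [([133.4, 191.5], 0.49), ([361.2, 194.9], 0.47), ([341.1, 199.3], 0.25)]
   tri [0.6317 0.3458 0.0804]
flat_stake scene []
flat_stake top [([149.8, 281.4], 0.65)]
horn_stake scene [([263.7, 355.3], 0.58)]
horn_stake top [([134.2, 227.1], 0.87)]
   tri [ 0.5893  0.3752 -0.0014]
keeper_knob scene [([279.1, 202.0], 0.49)]
keeper_knob top [([361.0, 195.0], 0.72), ([304.1, 193.5], 0.7), ([336.7, 204.4], 0.24)]
   tri [ 0.4776 -0.2888 -0.0348]
pocket scene [([290.1, 183.3], 0.85), ([289.6, 194.2], 0.73), ([279.9, 173.8], 0.69)]
pocket top [([393.5, 177.7], 0.93), ([339.2, 198.8], 0.79), ([364.9, 192.7], 0.6), ([173.0, 326.3], 0.5)]
   tri [ 0.4574 -0.3785 -0.0037]
pot scene [([390.3, 336.3], 0.96), ([254.9, 330.8], 0.55)]
pot top [([171.0, 326.0], 0.69)]
   tri [ 0.2858  0.3541 -0.0005]
stand scene [([286.6, 194.0], 0.77)]
stand top [([361.8, 193.2], 0.85)]
   tri [ 0.4618 -0.2782  0.0069]
steel_block scene [([261.1, 355.5], 0.22)]
steel_block top []
tub scene [([330.5, 185.6], 0.67)]
tub top [([396.1, 234.9], 0.72)]
   tri [ 0.3103 -0.3217  0.002 ]
wax_block scene [([281.6, 170.4], 0.48)]
wax_block top [([385.3, 178.6], 0.47)]
   tri [ 0.4685 -0.3448  0.0575]
wood_block scene [([288.4, 187.3], 0.65)]
wood_block top [([361.9, 190.1], 0.56)]
   tri [ 0.4591 -0.2724  0.0379]
```

View pics/scene0.png

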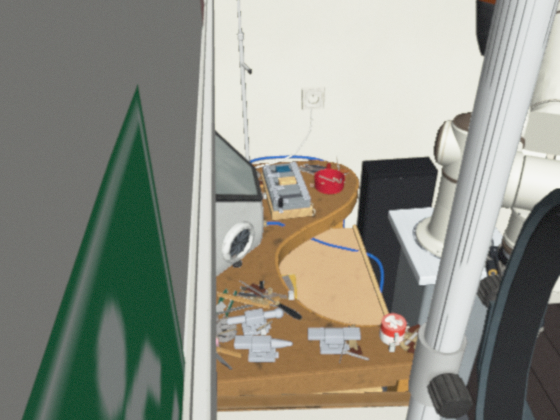

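View pics/top0.png

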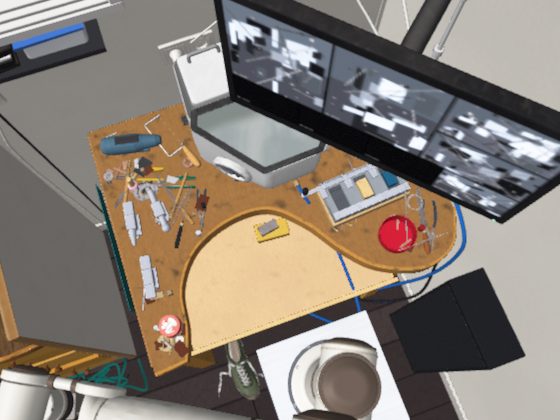

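View pics/wrist0.png

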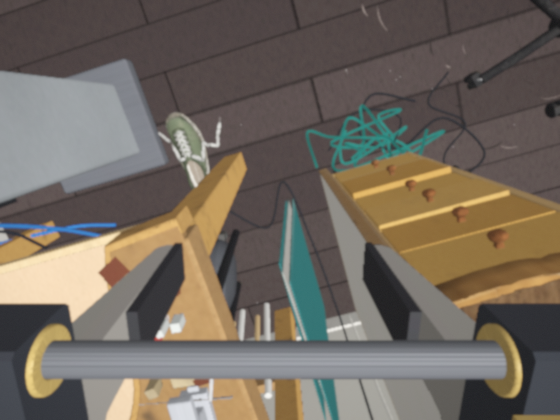

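```bash
python3 - <<'E'
from h import *
import pickle
cs=pickle.load(open('cs0.pkl','rb'))
def crop(n,x0,y0,w,h,s,fn):
    im=cs[n]['img'][y0:y0+h,x0:x0+w,::-1];cv2.imwrite('pics/'+fn,cv2.resize(im,None,fx=s,fy=s,interpolation=cv2.INTER_CUBIC))
crop('top',85,120,160,240,2.5,'t_left.png')
crop('top',285,150,180,120,4,'t_right.png')
crop('scene',190,150,230,230,2.6,'s_all.png')
for p in ([0.3,0,0],[0.5,0,0],[0.5,0,0.3],[0.52,0.1,0.32],[.52,-.1,.32],[0,0,0]): print(p,proj(cs['top'],p),proj(cs['scene'],p))
E
```

```text
[0.3, 0, 0] [[291.32428156 277.59520441]] [[352.51117174 244.07345808]]
[0.5, 0, 0] [[267.40676533 213.08205897]] [[284.18133368 249.2808654 ]]
[0.5, 0, 0.3] [[265.35511776 176.05017681]] [[283.00060922 157.77879286]]
[0.52, 0.1, 0.32] [[221.76907725 179.04161537]] [[279.01246201 171.45276435]]
[0.52, -0.1, 0.32] [[302.31724225 152.12797792]] [[271.50116503 133.46876027]]
[0, 0, 0] [[330.79445329 384.05880644]] [[452.58259438 236.44702907]]
```

View pics/t_left.png

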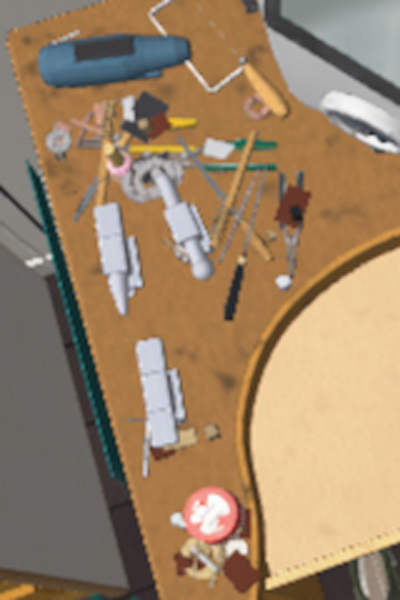

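View pics/t_right.png

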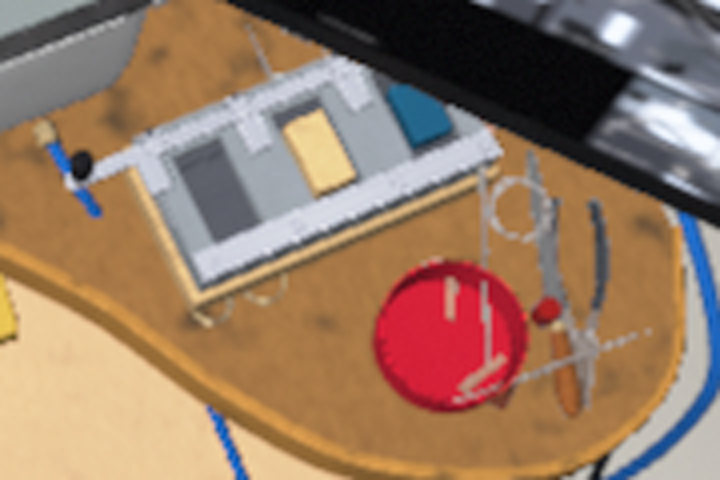

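View pics/s_all.png

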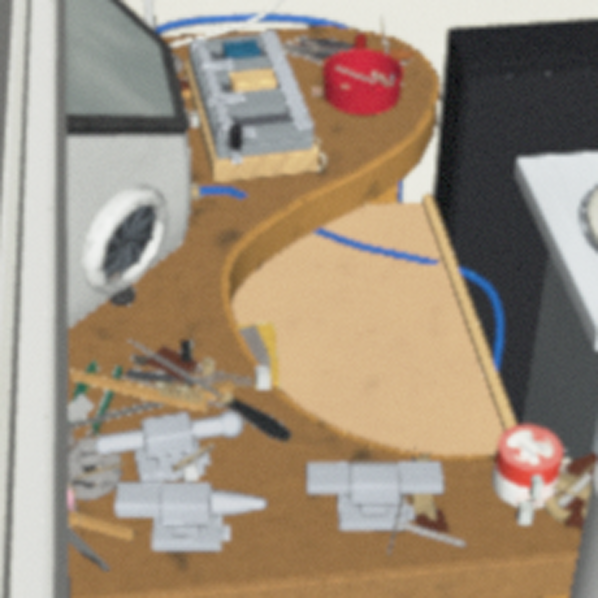

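```bash
cat >> h.py <<'E'
def mv(tx,ty,tz,tyaw=None,p0=None,yaw0=None,n=None):
    """print remaining increments in tool frame from pose p0/yaw0 (default measured)"""
    s=manip.read_state()
    p=np.array(s['tool_pos']) if p0 is None else np.array(p0)
    R=cv2.Rodrigues(np.zeros(3))[0]
    from scipy.spatial.transform import Rotation as Ro
    R=Ro.from_euler('xyz',s['tool_rot']).as_matrix()
    yaw=s['tool_rot'][2]
    d=np.array([tx,ty,tz])-p
    dy=0 if tyaw is None else (tyaw-yaw+np.pi)%(2*np.pi)-np.pi
    n=n or max(1,int(np.ceil(max(np.linalg.norm(d)/0.04,abs(np.degrees(dy))/7))))
    # interpolate world straight line with rotating tool
    print('world d',np.round(d,4),'dyaw',round(np.degrees(dy),2),'n',n)
    for k in range(n):
        Rk=Ro.from_euler('z',dy*k/n).as_matrix()@R
        t=Rk.T@(d/n)
        print([0,0,round(-np.degrees(dy)/n,1)]+np.round(t,4).tolist())
E
python3 - <<'E'
from h import *
import pickle
cs=pickle.load(open('cs0.pkl','rb'));c=cs['top']
for z,ps in ((0.048,[(336.8,201.5),(364.9,190.7),(390.6,179.8)]),):
    P=[atz(c,p,z) for p in ps];print(np.round(P,4))
    d=P[0]-P[2];print('y-axis angle',np.degrees(np.arctan2(d[1],d[0]))-90,np.linalg.norm(d))
# strip front edge z=.064 : crop coords /4 + (285,150)
f=lambda u,v:(285+u/4,150+v/4)
g=lambda u,v:(85+u/2.5,120+v/2.5)
a=atz(c,f(208,280),.064);b=atz(c,f(500,152),.064);d=a-b;print(a,b,np.degrees(np.arctan2(d[1],d[0]))-90,np.linalg.norm(d))
print('knob',atz(c,f(80,162),.1))
print('tub',atz(c,f(452,332),.042), atz(c,f(450,335),.02))
for n,(t,u) in dict(horn=((107,205),(124,312)),ball=((165,175),(203,272)),flat=((150,340),(163,442))).items():
    A=atz(c,g(*t),.05);B=atz(c,g(*u),.05);d=A-B;print(n,(A+B)/2,A,B,np.degrees(np.arctan2(d[1],d[0])),np.linalg.norm(d))
E
```

```text
[[ 0.4519 -0.1914  0.048 ]
 [ 0.4549 -0.2782  0.048 ]
 [ 0.4605 -0.3598  0.048 ]]
y-axis angle 2.9428213012466102 0.16869780401973256
[ 0.39742739 -0.16845386  0.064     ] [ 0.41511396 -0.39583761  0.064     ] 4.447678205240393 0.2280705739769094
knob [ 0.49674452 -0.10972789  0.1       ]
tub [ 0.31035168 -0.3184451   0.042     ] [ 0.31260423 -0.32300959  0.02      ]
horn [0.58624061 0.37149356 0.05      ] [0.64948609 0.36416671 0.05      ] [0.52299512 0.37882042 0.05      ] -6.608134952145153 0.1273369410533003
ball [0.59966063 0.28837045 0.05      ] [0.66189793 0.29268903 0.05      ] [0.53742332 0.28405188 0.05      ] 3.969326243080519 0.12477391210412156
flat [0.4268675  0.36875314 0.05      ] [0.48293372 0.36031261 0.05      ] [0.37080129 0.37719367 0.05      ] -8.561340842508256 0.11339600121522715
```

```bash
python3 - <<'E'
from h import *
mv(0.40,0.33,0.30,np.pi,n=10)
E
```

```text
world d [ 0.2379 -0.2217  0.0714] dyaw 16.37 n 10
[0, 0, np.float64(-1.6), -0.0291, -0.0146, -0.0071]
[0, 0, np.float64(-1.6), -0.0286, -0.0154, -0.0071]
[0, 0, np.float64(-1.6), -0.0282, -0.0162, -0.0071]
[0, 0, np.float64(-1.6), -0.0277, -0.017, -0.0071]
[0, 0, np.float64(-1.6), -0.0272, -0.0178, -0.0071]
[0, 0, np.float64(-1.6), -0.0267, -0.0186, -0.0071]
[0, 0, np.float64(-1.6), -0.0262, -0.0193, -0.0071]
[0, 0, np.float64(-1.6), -0.0256, -0.02, -0.0071]
[0, 0, np.float64(-1.6), -0.025, -0.0208, -0.0071]
[0, 0, np.float64(-1.6), -0.0244, -0.0215, -0.0071]
```

{"method": "play_rows", "body": {
  "increments": [
    [0, 0, -2, -0.029, -0.015, -0.009, 1],
    [0, 0, -2, -0.029, -0.015, -0.009, 1],
    [0, 0, -2, -0.028, -0.016, -0.009, 1],
    [0, 0, -2, -0.028, -0.017, -0.009, 1],
    [0, 0, -2, -0.027, -0.018, -0.009, 1],
    [0, 0, -2, -0.027, -0.019, -0.009, 1],
    [0, 0, -2, -0.026, -0.019, -0.009, 1],
    [0, 0, -2, -0.026, -0.02, -0.009, 1]
  ]
}}

```text
time: 2.67
tool_pos: [0.3578, 0.3772, 0.3012]
tool_rot: [3.141, 0.0, 3.137]
contact_force: [0.8, 1.0, -0.3]
opening: 0.0919
```

{"method": "play_rows", "body": {
  "increments": [
    [0, 0, -0.4, -0.025, -0.021, 0, 1],
    [0, 0, 0, -0.025, -0.021, 0, 1],
    [0, 0, 0, 0, 0, 0, 1],
    [0, 0, 0, 0, 0, 0, 1]
  ]
}}

```text
time: 3.0
tool_pos: [0.4076, 0.3353, 0.3005]
tool_rot: [3.142, -0.0, 3.139]
contact_force: [-1.0, 1.5, -0.2]
opening: 0.092
```

```bash
cat > look.py <<'E'
import sys
from h import *
np.set_printoptions(precision=4,suppress=True)
n=sys.argv[1];fn=sys.argv[2];labs=sys.argv[3:]
s=manip.read_state();print('t',s['time'],s['tool_pos'],np.degrees(s['tool_rot']),s['joint_pos'])
c=cam(n,fn)
import pickle;pickle.dump(c,open('last_%s.pkl'%n,'wb'))
for l in labs:
    z=0
    if ':' in l: l,z=l.split(':')
    for x in manip.landmark_of(n,l)[:4]:
        print(l,np.round(x['at'],1),round(x['confidence'],2),atz(c,x['at'],float(z)))
E
python3 look.py wrist w1.png horn_stake ball_stake flat_stake
```

```text
t 3.0 [0.4076 0.3353 0.3005] [179.997   -0.0234 179.8487] [ 0.459  -0.0045  1.6283  0.0002  1.5182 -1.1092]
horn_stake [300.5 296.9] 0.7 [0.5946 0.3736 0.    ]
ball_stake [246.1 305.3] 0.7 [0.6078 0.2961 0.    ]
flat_stake [300.5 181. ] 0.9 [0.4267 0.3705 0.    ]
```

View pics/w1.png

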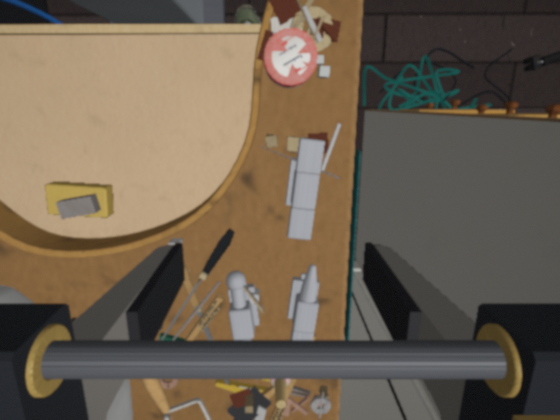

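{"method": "play_rows", "body": {
  "increments": [
    [0, 0, 0, 0.006, -0.037, 0, 1],
    [0, 0, 0, 0.006, -0.037, 0, 1],
    [0, 0, 0, 0.006, -0.037, 0, 1],
    [0, 0, 0, 0.006, -0.037, 0, 1],
    [0, 0, 0, 0.006, -0.037, 0, 1],
    [0, 0, 0, 0.006, -0.037, 0, 1],
    [0, 0, 0, 0.006, -0.037, 0, 1],
    [0, 0, 0, 0.006, -0.037, 0, 1]
  ]
}}

```text
time: 3.87
tool_pos: [0.358, 0.0397, 0.3007]
tool_rot: [-3.141, 0.001, -3.138]
contact_force: [0.6, -0.2, 0.1]
opening: 0.0919
```

{"method": "play_rows", "body": {
  "increments": [
    [0, 0, 0, -0.008, -0.039, 0.002, 1],
    [0, 0, 0, -0.008, -0.039, 0.002, 1],
    [0, 0, 0, -0.008, -0.039, 0.002, 1],
    [0, 0, 0, -0.008, -0.039, 0.002, 1],
    [0, 0, -1, -0.008, -0.039, 0.002, 1],
    [0, 0, -1, -0.008, -0.039, 0.002, 1],
    [0, 0, -1, -0.008, -0.039, 0.002, 1],
    [0, 0, -1, -0.008, -0.039, 0.002, 1]
  ]
}}

```text
time: 4.53
tool_pos: [0.4277, -0.2719, 0.2845]
tool_rot: [-3.141, 0.0, -3.069]
contact_force: [0.7, 0.9, 0.5]
opening: 0.0923
```

{"method": "play_rows", "body": {
  "increments": [
    [0, 0, 0, 0, 0, 0, 1],
    [0, 0, 0, 0, 0, 0, 1]
  ]
}}

```text
time: 4.7
tool_pos: [0.4273, -0.2712, 0.2836]
tool_rot: [3.14, -0.001, -3.072]
contact_force: [0.6, 0.4, 0.4]
opening: 0.092
```

```bash
python3 look.py wrist w2.png stand pocket:0.048 wood_block:0.048 wax_block:0.048 tub keeper_knob:0.094
```

```text
t 4.7 [ 0.4273 -0.2712  0.2836] [ 179.887    -0.0755 -176.0225] [-0.8049 -0.0538  1.7093  0.0003  1.4884 -2.4451]
stand [269.8 194.9] 0.81 [ 0.4605 -0.2728  0.    ]
pocket [333.8 207.8] 0.88 [ 0.4586 -0.1999  0.048 ]
pocket [268.9 203.5] 0.63 [ 0.4586 -0.2736  0.048 ]
pocket [200.7 206.5] 0.6 [ 0.4675 -0.3503  0.048 ]
pocket [267.4 191.8] 0.49 [ 0.4452 -0.2762  0.048 ]
wood_block [271.  206.8] 0.56 [ 0.4623 -0.271   0.048 ]
wax_block [198.7 206.3] 0.59 [ 0.4674 -0.3526  0.048 ]
wax_block [335.  205.9] 0.52 [ 0.4563 -0.1988  0.048 ]
tub [241.8  70.7] 0.92 [ 0.3164 -0.3147  0.    ]
tub [269.1 194.5] 0.38 [ 0.4601 -0.2737  0.    ]
keeper_knob [424.4 262. ] 0.83 [ 0.4981 -0.1075  0.094 ]
```

View pics/w2.png

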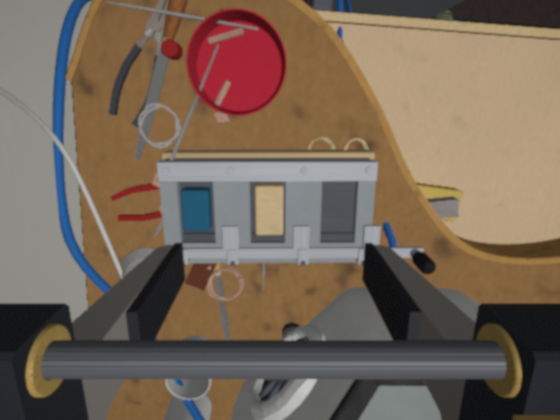

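```bash
python3 - <<'E'
from h import *
import pickle
c=pickle.load(open('last_wrist.pkl','rb'))
im=c['img'][140:285,150:450,::-1];cv2.imwrite('pics/w2z.png',cv2.resize(im,(800,387),interpolation=cv2.INTER_CUBIC))
E
```

```text
(no output)
```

View pics/w2z.png

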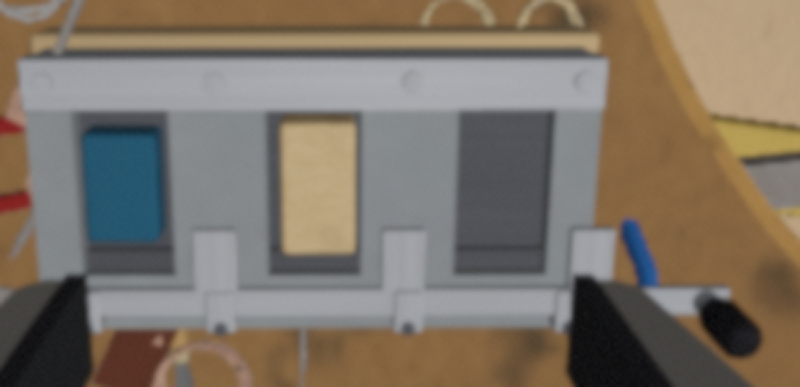

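```bash
python3 - <<'E'
from h import *
from scipy.optimize import least_squares
import pickle
c=pickle.load(open('last_wrist.pkl','rb'))
f=lambda u,v:(150+(u+.5)/2.667-.5,140+(v+.5)/2.667-.5)
pts=[((-.052,.116,.064),(606,58)),((-.052,-.116,.064),(21,59)),
((-.0315,.116,.064),(606,109)),((-.0315,-.116,.064),(23,110)),
((.040,-.078-.0195,.06),(89,275)),((.040,-.078+.0195,.06),(175,275)),
((.040,-.0195,.06),(269,274)),((.040,.0195,.06),(362,273)),
((.040,.078-.0195,.06),(455,273)),((.040,.078+.0195,.06),(546,272))]
M=np.array([p[0] for p in pts]);U=np.array([f(*p[1]) for p in pts])
def W(q,M=M):
    s,k=np.sin(q[2]),np.cos(q[2]);return np.c_[q[0]+k*M[:,0]-s*M[:,1],q[1]+s*M[:,0]+k*M[:,1],M[:,2]]
r=least_squares(lambda q:(proj(c,W(q))-U).ravel(),[.46,-.275,.07])
print(r.x,np.degrees(r.x[2]));print(np.round(r.fun.reshape(-1,2),2))
q=r.x
np.save('stand.npy',q)
for n,z,uv in(('wax',.067,[(84,128),(155,130),(86,240),(161,240)]),('wood',.070,[(280,120),(356,120),(282,255),(355,255)])):
    P=np.array([atz(c,f(*p),z) for p in uv]).mean(0);s,k=np.sin(q[2]),np.cos(q[2]);d=P[:2]-q[:2]
    print(n,P,'stand',k*d[0]+s*d[1],-s*d[0]+k*d[1], [np.round(atz(c,f(*p),z),4) for p in uv])
print('pockets',W(q,np.array([[0,.078,0],[0,0,0],[0,-.078,0]])))
P=atz(c,f(722,318),.1);print('knob',P)
E
```

```text
[ 0.46080983 -0.2744708   0.07322008] 4.195201642239298
[[ 1.13 -0.16]
 [-0.76  0.24]
 [-0.34 -0.1 ]
 [ 0.26  0.31]
 [-1.31 -0.19]
 [ 1.01 -0.32]
 [ 0.31 -0.08]
 [-0.02  0.16]
 [-0.36  0.02]
 [ 0.04  0.26]]
wax [ 0.46529784 -0.35260646  0.067     ] stand -0.0012400026003582974 -0.07825462768302796 [array([ 0.4425, -0.3678,  0.067 ]), array([ 0.4414, -0.3396,  0.067 ]), array([ 0.4897, -0.3669,  0.067 ]), array([ 0.4876, -0.3362,  0.067 ])]
wood [ 0.46034829 -0.27316468  0.07      ] stand -0.00036475479426268303 0.0013363759411881007 [array([ 0.4332, -0.2901,  0.07  ]), array([ 0.4311, -0.2602,  0.07  ]), array([ 0.4896, -0.2861,  0.07  ]), array([ 0.4875, -0.2562,  0.07  ])]
pockets [[ 0.45510377 -0.19667979  0.        ]
 [ 0.46080983 -0.2744708   0.        ]
 [ 0.4665159  -0.3522618   0.        ]]
knob [ 0.49240336 -0.11515001  0.1       ]
```

{"method": "play_rows", "body": {
  "increments": [
    [0, 0, -0.2, -0.0055, -0.001, 0.03, 0.22],
    [0, 0, 0, -0.0055, -0.001, 0.03, 0.22],
    [0, 0, 0, -0.0055, -0.001, 0.03, 0.22],
    [0, 0, 0, -0.0055, -0.001, 0.03, 0.22],
    [0, 0, 0, -0.0055, 0, 0.03, 0.22],
    [0, 0, 0, -0.0055, 0, 0.03, 0.22],
    [0, 0, 0, 0, 0, 0, 0.22],
    [0, 0, 0, 0, 0, 0, 0.22]
  ]
}}

```text
time: 5.72
tool_pos: [0.4595, -0.2712, 0.1039]
tool_rot: [3.139, -0.002, -3.067]
contact_force: [0.5, -0.0, 0.5]
opening: 0.056
```

```bash
python3 look.py wrist w3.png; python3 -c "
from h import *
mv(.4603,-.2732,.077)"
```

```text
t 5.7167 [ 0.4595 -0.2712  0.1039] [ 179.8603   -0.1315 -175.7232] [-0.7597  0.1881  1.8243 -0.0001  1.1326 -2.4052]
world d [-0.0003 -0.0007 -0.0288] dyaw 0.0 n 1
[0, 0, np.float64(-0.0), 0.0004, -0.0007, 0.0288]
```

View pics/w3.png

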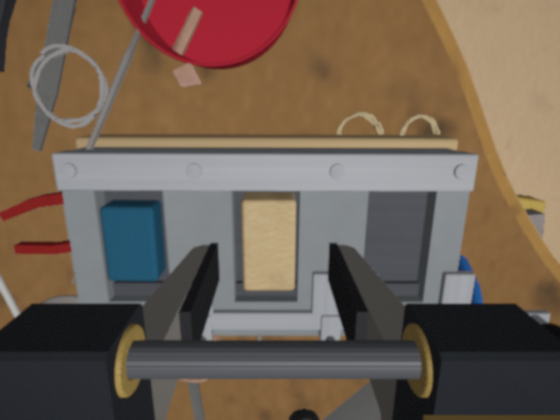

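{"method": "play_rows", "body": {
  "increments": [
    [0, 0, 0, 0, -0.001, 0.014, 0.22],
    [0, 0, 0, 0, 0, 0.013, 0.22],
    [0, 0, 0, 0, 0, 0, 0.22],
    [0, 0, 0, 0, 0, 0, -1],
    [0, 0, 0, 0, 0, 0, -1],
    [0, 0, 0, 0, 0, 0, -1],
    [0, 0, 0, 0, 0, 0, -1],
    [0, 0, 0, 0, 0, 0, -1]
  ],
  "force": 30
}}

```text
time: 6.43
tool_pos: [0.461, -0.274, 0.0788]
tool_rot: [-3.14, 0.001, -3.068]
contact_force: [-0.9, 1.0, 4.8]
opening: 0.029
```

{"method": "play_rows", "body": {
  "increments": [
    [0, 0, 0, 0, 0, -0.02, -1],
    [0, 0, 0, 0, 0, -0.03, -1],
    [0, 0, 0, 0.02, -0.003, -0.02, -1],
    [0, 0, 0, 0.03, -0.004, -0.03, -1],
    [0, 0, 0, 0.03, -0.004, -0.03, -1],
    [0, 0, 0, 0.03, -0.003, 0, -1],
    [0, 0, 0, 0, 0, 0, -1],
    [0, 0, 0, 0, 0, 0, -1]
  ]
}}

```text
time: 7.1
tool_pos: [0.3524, -0.2956, 0.2069]
tool_rot: [-3.14, 0.001, -3.07]
contact_force: [-0.5, -0.0, -0.6]
opening: 0.0289
```

```bash
python3 look.py wrist w4.png tub; python3 look.py top t4.png tub
```

```text
t 7.1 [ 0.3524 -0.2956  0.2069] [-179.9363    0.0538 -175.9065] [-0.9618 -0.1317  1.9338  0.0002  1.3381 -2.6041]
tub [256.6 140.6] 0.79 [ 0.3124 -0.3156  0.    ]
t 7.2 [ 0.3533 -0.2949  0.2059] [ 179.9666    0.0075 -175.779 ] [-0.9594 -0.1287  1.9329  0.0004  1.3378 -2.604 ]
tub [394.7 235.9] 0.67 [ 0.3129 -0.3191  0.    ]
```

View pics/w4.png

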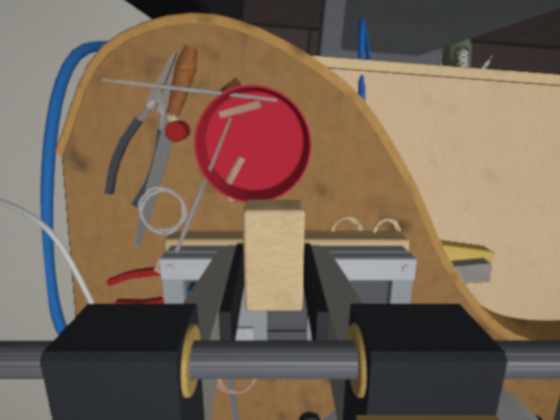

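{"method": "play_rows", "body": {
  "increments": [
    [0, 0, 0, 0.02, -0.003, 0.01, -1],
    [0, 0, 0, 0.02, -0.003, 0.03, -1],
    [0, 0, 0, 0, 0, 0.035, -1],
    [0, 0, 0, 0, 0, 0.035, -1],
    [0, 0, 0, 0, 0, 0.03, -1],
    [0, 0, 0, 0, 0, 0, -1],
    [0, 0, 0, 0, 0, 0, -1]
  ]
}}

```text
time: 7.88
tool_pos: [0.3133, -0.3026, 0.065]
tool_rot: [3.137, -0.002, -3.067]
contact_force: [-0.5, 0.2, 0.5]
opening: 0.0296
```

```bash
python3 look.py scene s5.png; python3 -c "
import cv2;im=cv2.imread('pics/s5.png')[150:230,250:370];cv2.imwrite('pics/s5z.png',cv2.resize(im,None,fx=5,fy=5,interpolation=cv2.INTER_CUBIC))"
```

```text
t 7.8833 [ 0.3133 -0.3026  0.065 ] [ 179.7507   -0.1167 -175.7128] [-1.0469  0.0041  2.1133  0.0001  1.029  -2.6925]
```

View pics/s5z.png

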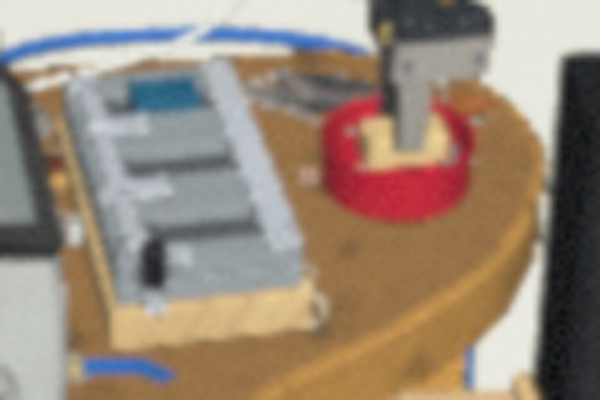

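{"method": "play_rows", "body": {
  "increments": [
    [0, 0, 0, 0, 0, 0.01, -1],
    [0, 0, 0, 0, 0, 0, 0],
    [0, 0, 0, 0, 0, 0, 0.2],
    [0, 0, 0, 0, 0, 0, 0.2],
    [0, 0, 0, 0, 0, -0.03, 0.2],
    [0, 0, 0, 0, 0, -0.04, 0.2],
    [0, 0, 0, 0, 0, -0.03, 0.2],
    [0, 0, 0, 0, 0, 0, 0.2]
  ]
}}

```text
time: 8.6
tool_pos: [0.3161, -0.3083, 0.1637]
tool_rot: [-3.129, 0.006, -3.068]
contact_force: [-0.3, -1.5, 0.8]
opening: 0.0552
```

```bash
python3 look.py wrist w5.png; python3 -c "
from h import *
mv(.4650,-.3526,.105,np.radians(184.2),n=4)"
```

```text
t 8.6 [ 0.3161 -0.3083  0.1637] [-179.2942    0.3386 -175.7618] [-1.0479 -0.1494  2.0383 -0.      1.2391 -2.6927]
world d [ 0.1498 -0.0457 -0.0556] dyaw -0.03 n 4
[0, 0, np.float64(0.0), -0.0365, -0.014, 0.0142]
[0, 0, np.float64(0.0), -0.0365, -0.014, 0.0142]
[0, 0, np.float64(0.0), -0.0365, -0.014, 0.0142]
[0, 0, np.float64(0.0), -0.0365, -0.014, 0.0142]
```

View pics/w5.png

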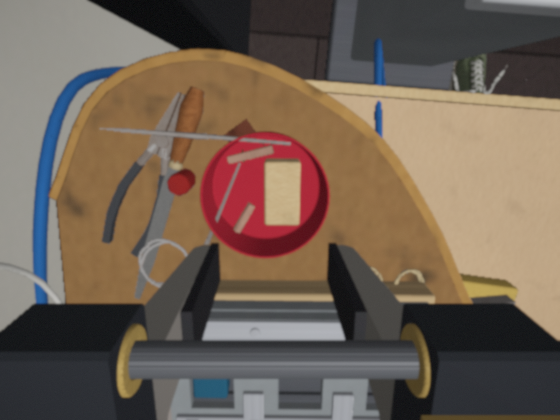

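{"method": "play_rows", "body": {
  "increments": [
    [0, 0, 0, -0.037, -0.013, 0, 0.22],
    [0, 0, 0, -0.037, -0.013, 0, 0.22],
    [0, 0, 0, -0.037, -0.013, 0.01, 0.22],
    [0, 0, 0, -0.037, -0.013, 0.02, 0.22],
    [0, 0, 0, 0, 0, 0.025, 0.22],
    [0, 0, 0, 0, 0, 0, 0.22],
    [0, 0, 0, 0, 0, 0, 0.22]
  ]
}}

```text
time: 9.23
tool_pos: [0.4614, -0.3427, 0.0997]
tool_rot: [3.137, -0.004, -3.067]
contact_force: [0.2, 0.7, -0.0]
opening: 0.0558
```

```bash
python3 look.py wrist w6.png; python3 -c "
from h import *
for i in range(3): mv(.4650,-.3526,.0755,np.radians(184.2),n=1);manip.camera('top')"
```

```text
t 9.2333 [ 0.4614 -0.3427  0.0997] [ 179.7117   -0.2309 -175.7514] [-0.8489  0.2944  1.7054 -0.0002  1.1482 -2.4938]
world d [ 0.003  -0.0087 -0.0262] dyaw -0.01 n 1
[0, 0, np.float64(0.0), -0.0024, -0.009, 0.0262]
world d [ 0.0025 -0.008  -0.0276] dyaw 0.0 n 1
[0, 0, np.float64(-0.0), -0.0019, -0.0081, 0.0276]
world d [ 0.0022 -0.0075 -0.0283] dyaw 0.02 n 1
[0, 0, np.float64(-0.0), -0.0016, -0.0076, 0.0284]
```

View pics/w6.png

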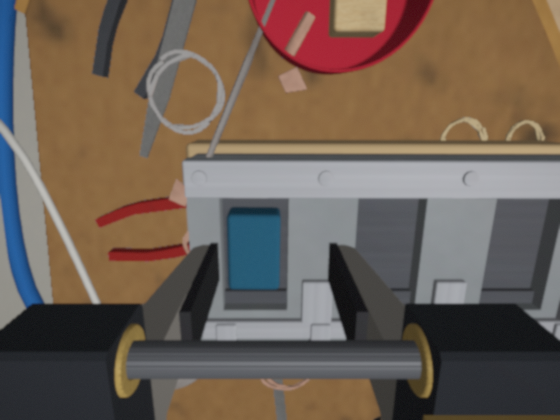

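{"method": "play_rows", "body": {
  "increments": [
    [0, 0, 0, -0.002, -0.009, 0, 0.22],
    [0, 0, 0, 0, 0, 0.014, 0.22],
    [0, 0, 0, 0, 0, 0.012, 0.22],
    [0, 0, 0, 0, 0, 0, 0.22],
    [0, 0, 0, 0, 0, 0, 0.22]
  ]
}}

```text
time: 9.85
tool_pos: [0.4652, -0.3533, 0.076]
tool_rot: [3.141, -0.001, -3.068]
contact_force: [0.4, -0.6, -0.0]
opening: 0.0561
```

```bash
python3 look.py wrist w7.png; python3 -c "
from h import *
for i in range(3): mv(.4650,-.3526,.0755,np.radians(184.2),n=1);manip.camera('top')"
```

```text
t 9.85 [ 0.4652 -0.3533  0.076 ] [ 179.9446   -0.0421 -175.7943] [-0.8562  0.345   1.694  -0.      1.1037 -2.5004]
world d [-0.0005  0.0008 -0.0009] dyaw -0.01 n 1
[0, 0, np.float64(0.0), 0.0004, 0.0008, 0.0009]
world d [-0.0006  0.0009 -0.0012] dyaw -0.02 n 1
[0, 0, np.float64(0.0), 0.0006, 0.0009, 0.0012]
world d [-0.0007  0.0009 -0.0013] dyaw -0.02 n 1
[0, 0, np.float64(0.0), 0.0006, 0.0009, 0.0013]
```

View pics/w7.png

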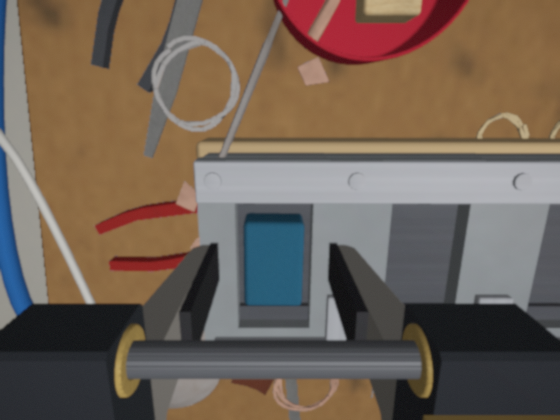

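{"method": "play_rows", "body": {
  "increments": [
    [0, 0, 0, 0, 0, 0.001, 0.22],
    [0, 0, 0, 0, 0, 0, -1],
    [0, 0, 0, 0, 0, 0, -1],
    [0, 0, 0, 0, 0, 0, -1],
    [0, 0, 0, 0, 0, 0, -1],
    [0, 0, 0, 0, 0, 0, -1],
    [0, 0, 0, 0, 0, -0.02, -1],
    [0, 0, 0, 0, 0, -0.03, -1]
  ],
  "force": 30
}}

```text
time: 10.72
tool_pos: [0.4637, -0.3512, 0.1223]
tool_rot: [3.135, -0.005, -3.068]
contact_force: [0.9, -0.9, 0.2]
opening: 0.0294
```

{"method": "play_rows", "body": {
  "increments": [
    [0, 0, 0, 0, 0, -0.035, -1],
    [0, 0, 0, 0.038, 0.008, 0, -1],
    [0, 0, 0, 0.038, 0.008, 0, -1],
    [0, 0, 0, 0.038, 0.008, 0, -1],
    [0, 0, 0, 0.037, 0.007, 0, -1],
    [0, 0, 0, 0, 0, 0, -1],
    [0, 0, 0, 0, 0, 0, -1],
    [0, 0, 0, 0, 0, 0, -1]
  ]
}}

```text
time: 11.38
tool_pos: [0.3132, -0.3341, 0.1608]
tool_rot: [-3.14, 0.001, -3.068]
contact_force: [-0.1, -0.4, -0.5]
opening: 0.0296
```

```bash
python3 look.py wrist w8.png tub
```

```text
t 11.3833 [ 0.3132 -0.3341  0.1608] [-179.931     0.0538 -175.8056] [-1.0828 -0.0885  1.9892  0.0004  1.2395 -2.7269]
tub [293.6 195.5] 0.74 [ 0.3153 -0.3158  0.    ]
```

View pics/w8.png

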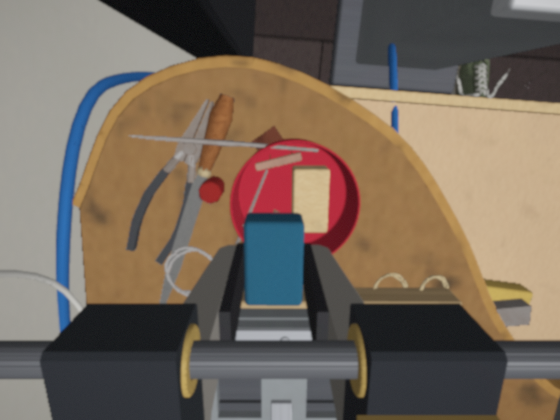

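{"method": "play_rows", "body": {
  "increments": [
    [0, 0, 0, -0.002, 0.002, 0.04, -1],
    [0, 0, 0, 0, 0, 0.04, -1],
    [0, 0, 0, 0, 0, 0.02, -1],
    [0, 0, 0, 0, 0, 0, -1],
    [0, 0, 0, 0, 0, 0, -1]
  ]
}}

```text
time: 11.9
tool_pos: [0.3151, -0.331, 0.0599]
tool_rot: [3.14, -0.001, -3.067]
contact_force: [0.7, -0.4, 1.1]
opening: 0.0295
```

{"method": "play_rows", "body": {
  "increments": [
    [0, 0, 0, 0, 0, 0, -0.1],
    [0, 0, 0, 0, 0, 0, 0],
    [0, 0, 0, 0, 0, 0, 0],
    [0, 0, 0, 0, 0, -0.03, 0.2],
    [0, 0, 0, 0, 0, -0.04, 0.2],
    [0, 0, 0, 0, 0, -0.04, 0.2],
    [0, 0, 0, -0.03, 0, -0.04, 0.2],
    [0, 0, 0, -0.03, 0, -0.03, 0.2]
  ]
}}

```text
time: 12.57
tool_pos: [0.3693, -0.3285, 0.2377]
tool_rot: [-3.137, 0.002, -3.07]
contact_force: [-0.1, -1.1, -0.9]
opening: 0.0552
```

{"method": "play_rows", "body": {
  "increments": [
    [0, 0, 0, -0.02, 0, 0, 1],
    [0, 0, 0, 0, 0, 0, 1]
  ]
}}

```text
time: 12.73
tool_pos: [0.3925, -0.327, 0.2372]
tool_rot: [-3.135, 0.005, -3.065]
contact_force: [-0.7, -0.1, -0.3]
opening: 0.0663
```

```bash
python3 look.py wrist w9.png tub
```

```text
t 12.7333 [ 0.3925 -0.327   0.2372] [-179.6321    0.3061 -175.6293] [-0.9322 -0.0222  1.7699  0.0011  1.3856 -2.5794]
tub [288.3 100.7] 0.81 [ 0.313 -0.319  0.   ]
tub [246.4 251.5] 0.67 [ 0.4869 -0.3532  0.    ]
```

View pics/w9.png

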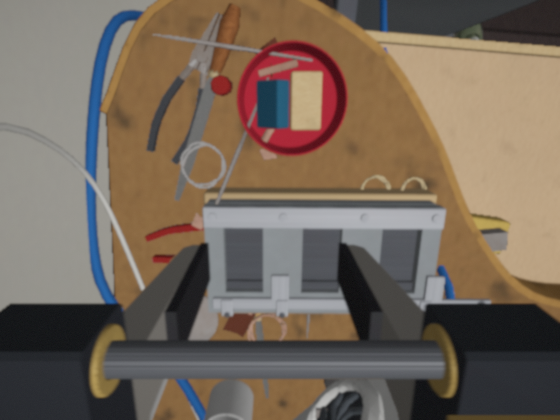

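{"method": "play_rows", "body": {
  "increments": [
    [0, 0, 0, 0.006, 0.038, -0.02, 1],
    [0, 0, 0, 0.006, 0.038, -0.02, 1],
    [0, 0, 0, 0.006, 0.038, -0.02, 1],
    [0, 0, 0, 0.006, 0.038, 0, 1],
    [0, 0, 1, 0.006, 0.039, 0, 1],
    [0, 0, 1, 0.005, 0.039, 0, 1],
    [0, 0, 1, 0.003, 0.039, 0, 1],
    [0, 0, 1, 0, 0.039, 0, 1]
  ]
}}

```text
time: 13.5
tool_pos: [0.3314, -0.0245, 0.2898]
tool_rot: [-3.142, -0.001, -3.142]
contact_force: [0.7, -0.7, -0.2]
opening: 0.0923
```

{"method": "play_rows", "body": {
  "increments": [
    [0, 0, 1, 0, 0.039, 0, 1],
    [0, 0, 1, 0, 0.039, 0, 1],
    [0, 0, 1, 0, 0.039, 0, 1],
    [0, 0, 1, -0.003, 0.039, 0, 1],
    [0, 0, 1, -0.006, 0.039, 0, 1],
    [0, 0, 1, -0.006, 0.039, 0.01, 1],
    [0, 0, 1, -0.008, 0.039, 0.02, 1],
    [0, 0, 1, -0.008, 0.039, 0.02, 1]
  ]
}}

```text
time: 14.17
tool_pos: [0.3802, 0.2792, 0.2425]
tool_rot: [-3.141, 0.001, 3.005]
contact_force: [2.3, 0.4, 0.5]
opening: 0.0918
```

{"method": "play_rows", "body": {
  "increments": [
    [0, 0, 0, -0.02, 0.03, 0.01, 1],
    [0, 0, 0, -0.01, 0.01, 0, 1],
    [0, 0, 0, 0, 0, 0, 1]
  ]
}}

```text
time: 14.42
tool_pos: [0.4157, 0.3136, 0.2309]
tool_rot: [-3.139, -0.003, 3.007]
contact_force: [0.2, -0.1, -0.5]
opening: 0.0919
```

```bash
python3 look.py wrist w10.png flat_stake
```

```text
t 14.4167 [0.4157 0.3136 0.2309] [-179.8581   -0.1954  172.2664] [ 0.4142  0.0188  1.7414 -0.0003  1.3856 -1.0216]
flat_stake [329.5 184. ] 0.79 [0.431  0.3733 0.    ]
```

View pics/w10.png

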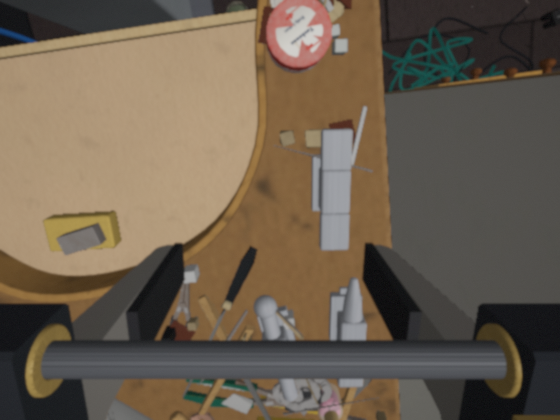

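```bash
python3 - <<'E'
from h import *
import pickle
c=pickle.load(open('last_wrist.pkl','rb'))
im=c['img'][110:270,270:400,::-1];cv2.imwrite('pics/w10z.png',cv2.resize(im,None,fx=4,fy=4,interpolation=cv2.INTER_CUBIC)[:600])
c2=pickle.load(open('cs0.pkl','rb'))['scene']
im=c2['img'][300:370,220:380,::-1];cv2.imwrite('pics/s0z.png',cv2.resize(im,None,fx=5,fy=5,interpolation=cv2.INTER_CUBIC))
E
```

```text
(no output)
```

View pics/w10z.png

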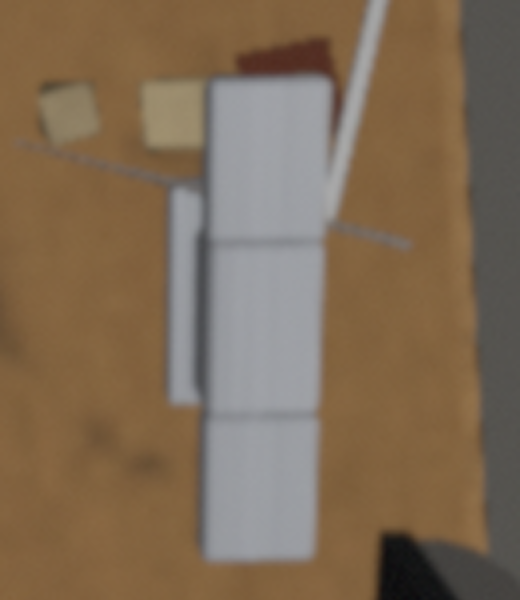

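View pics/s0z.png

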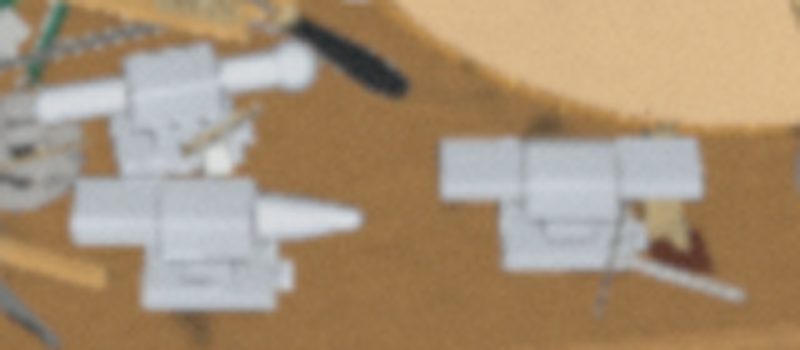

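```bash
python3 - <<'E'
from h import *
import pickle
c=pickle.load(open('last_wrist.pkl','rb'))
f=lambda u,v:(270+(u+.5)/4-.5,110+(v+.5)/4-.5)
Q=[atz(c,f(*p),.054) for p in [(207,241),(324,241),(203,414),(320,414)]]
print(np.round(Q,4),np.mean(Q,0))
E_=[(atz(c,f(210,77),.054)+atz(c,f(332,77),.054))/2,(atz(c,f(203,558),.054)+atz(c,f(313,558),.054))/2]
d=E_[1]-E_[0];print('yaw',np.degrees(np.arctan2(d[1],d[0])),np.linalg.norm(d),(E_[0]+E_[1])/2)
for i in range(2):
    mv(*np.mean(Q,0)[:2],.11,None);manip.camera('top')
E
```

```text
[[0.4038 0.3602 0.054 ]
 [0.4075 0.3873 0.054 ]
 [0.4458 0.3551 0.054 ]
 [0.4496 0.3831 0.054 ]] [0.42667959 0.3713981  0.054     ]
yaw -6.509719502368163 0.11729757323703091 [0.42663171 0.3715769  0.054     ]
world d [ 0.0116  0.059  -0.1226] dyaw 0.0 n 4
[0, 0, np.float64(-0.0), -0.0009, 0.0151, 0.0306]
[0, 0, np.float64(-0.0), -0.0009, 0.0151, 0.0306]
[0, 0, np.float64(-0.0), -0.0009, 0.0151, 0.0306]
[0, 0, np.float64(-0.0), -0.0009, 0.0151, 0.0306]
world d [ 0.0116  0.0591 -0.1232] dyaw 0.0 n 4
[0, 0, np.float64(-0.0), -0.0009, 0.0151, 0.0308]
[0, 0, np.float64(-0.0), -0.0009, 0.0151, 0.0308]
[0, 0, np.float64(-0.0), -0.0009, 0.0151, 0.0308]
[0, 0, np.float64(-0.0), -0.0009, 0.0151, 0.0308]
```

{"method": "play_rows", "body": {
  "increments": [
    [0, 0, -1, -0.001, 0.03, 0.02, 0.3],
    [0, 0, 0, -0.001, 0.03, 0.03, 0.3],
    [0, 0, 0, 0, 0, 0.04, 0.3],
    [0, 0, 0, 0, 0, 0.04, 0.3],
    [0, 0, 0, 0, 0, 0, 0.3],
    [0, 0, 0, 0, 0, 0, 0.3]
  ]
}}

```text
time: 15.12
tool_pos: [0.4235, 0.3706, 0.1031]
tool_rot: [-3.139, -0.004, 3.022]
contact_force: [0.9, 0.2, -0.4]
opening: 0.06
```

```bash
python3 look.py wrist w11.png; python3 -c "
from h import *
for i in range(2): mv(.4267,.3715,.041,np.radians(173.3),n=1);manip.camera('top')"
```

```text
t 15.1167 [0.4235 0.3706 0.1031] [-179.8456   -0.2053  173.1752] [ 0.5043  0.2602  1.7401 -0.0001  1.1457 -0.9474]
world d [ 0.0011 -0.0003 -0.0647] dyaw 0.13 n 1
[0, 0, np.float64(-0.1), -0.0011, -0.0002, 0.0647]
world d [-0.0001 -0.001  -0.0662] dyaw 0.13 n 1
[0, 0, np.float64(-0.1), 0.0002, -0.0012, 0.0662]
```

View pics/w11.png

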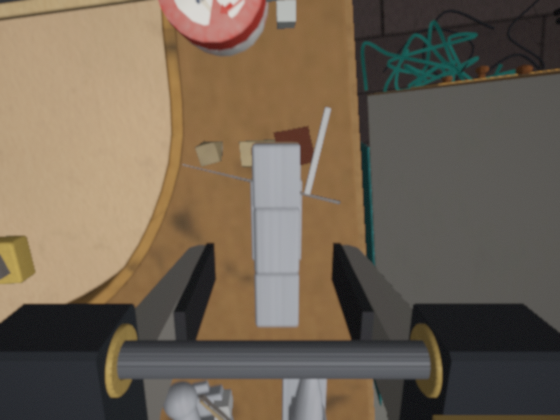

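{"method": "play_rows", "body": {
  "increments": [
    [0, 0, 0, 0, -0.001, 0.03, 0.3],
    [0, 0, 0, 0, 0, 0.025, 0.3],
    [0, 0, 0, 0, 0, 0.01, 0.3],
    [0, 0, 0, 0, 0, 0, -1],
    [0, 0, 0, 0, 0, 0, -1],
    [0, 0, 0, 0, 0, 0, -1],
    [0, 0, 0, 0, 0, 0, -1],
    [0, 0, 0, 0, 0, 0, -1]
  ],
  "force": 60
}}

```text
time: 15.93
tool_pos: [0.4261, 0.3719, 0.0405]
tool_rot: [3.14, 0.002, 3.023]
contact_force: [-0.3, 0.1, 1.1]
opening: 0.0286
```

```bash
python3 look.py wrist w12.png;python3 look.py top t12.png
```

```text
t 15.9333 [0.4261 0.3719 0.0405] [179.9079   0.1296 173.2286] [ 0.5039  0.3538  1.765  -0.      1.0199 -0.9487]
t 15.9833 [0.426  0.3718 0.0405] [179.9225   0.124  173.2349] [ 0.5039  0.3539  1.765  -0.0002  1.0201 -0.9487]
```

View pics/w12.png

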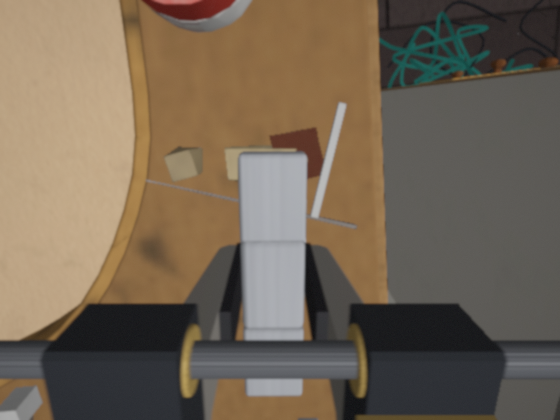

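{"method": "play_rows", "body": {
  "increments": [
    [0, 0, 0, 0, 0, -0.02, -1],
    [0, 0, 0, 0, 0, -0.035, -1],
    [0, 0, 0, 0, 0, -0.04, -1],
    [0, 0, -1, 0, 0, -0.04, -1],
    [0, 0, -1, 0, -0.01, -0.04, -1],
    [0, 0, -1, 0.01, -0.025, -0.04, -1],
    [0, 0, -1, 0.01, -0.035, -0.01, -1],
    [0, 0, -1, 0.01, -0.037, 0, -1]
  ]
}}

```text
time: 16.7
tool_pos: [0.3905, 0.2699, 0.2622]
tool_rot: [3.139, 0.006, 3.114]
contact_force: [0.8, -1.4, -3.3]
opening: 0.0274
```

{"method": "play_rows", "body": {
  "increments": [
    [0, 0, -1, 0.01, -0.037, 0, -1],
    [0, 0, -1, 0.01, -0.037, 0, -1],
    [0, 0, -1, 0.01, -0.037, 0, -1],
    [0, 0, -1, 0.01, -0.037, 0, -1],
    [0, 0, -1, 0, -0.037, 0, -1],
    [0, 0, -1, 0, -0.037, 0, -1],
    [0, 0, 0, 0, -0.037, 0, -1],
    [0, 0, 0, 0, -0.037, 0, -1]
  ]
}}

```text
time: 17.37
tool_pos: [0.3569, -0.0271, 0.2579]
tool_rot: [3.141, -0.0, -3.068]
contact_force: [0.6, 0.8, -3.6]
opening: 0.0276
```

{"method": "play_rows", "body": {
  "increments": [
    [0, 0, 0, -0.015, -0.037, 0, -1],
    [0, 0, 0, -0.015, -0.037, 0, -1],
    [0, 0, 0, -0.015, -0.037, 0, -1],
    [0, 0, 0, -0.015, -0.037, 0, -1],
    [0, 0, 0, -0.015, -0.037, 0, -1],
    [0, 0, 0, -0.015, -0.037, 0, -1],
    [0, 0, 0, 0, 0, 0, -1],
    [0, 0, 0, 0, 0, 0, -1]
  ]
}}

```text
time: 18.03
tool_pos: [0.4634, -0.2413, 0.2564]
tool_rot: [3.138, -0.003, -3.07]
contact_force: [-0.2, 0.6, -4.3]
opening: 0.0275
```

```bash
python3 look.py wrist w13.png; python3 -c "
from h import *
for i in range(2): mv(.474,-.3517,.150,np.radians(184.2));manip.camera('top')"
```

```text
t 18.0333 [ 0.4634 -0.2413  0.2564] [ 179.8107   -0.1757 -175.9009] [-0.7118  0.0064  1.7035  0.0002  1.4362 -2.3541]
world d [ 0.0107 -0.1115 -0.1071] dyaw 0.03 n 4
[0, 0, np.float64(-0.0), -0.0007, -0.0281, 0.0267]
[0, 0, np.float64(-0.0), -0.0007, -0.0281, 0.0267]
[0, 0, np.float64(-0.0), -0.0007, -0.0281, 0.0267]
[0, 0, np.float64(-0.0), -0.0007, -0.0281, 0.0267]
world d [ 0.0107 -0.1122 -0.1077] dyaw -0.03 n 4
[0, 0, np.float64(0.0), -0.0006, -0.0282, 0.0269]
[0, 0, np.float64(0.0), -0.0006, -0.0282, 0.0269]
[0, 0, np.float64(0.0), -0.0006, -0.0282, 0.0269]
[0, 0, np.float64(0.0), -0.0006, -0.0282, 0.0269]
```

View pics/w13.png

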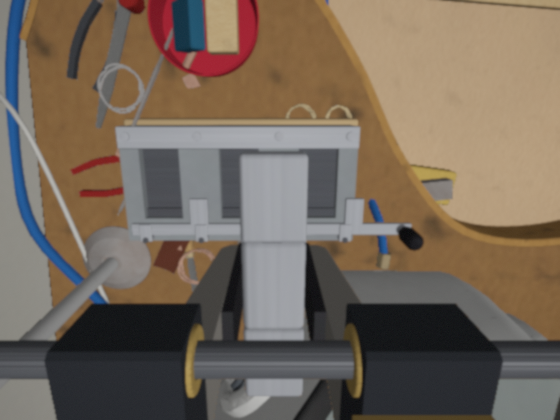

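```bash
python3 look.py wrist w14.png beaker bottle; python3 - <<'E'
from h import *
import pickle
c=pickle.load(open('last_wrist.pkl','rb'))
for z in(0,.06,.1,.15):print(z,atz(c,(115,255),z),atz(c,(0,345),z))
P=c
from scipy.spatial.transform import Rotation as Ro
im=c['img'][200:350,0:250,::-1];cv2.imwrite('pics/w14z.png',cv2.resize(im,None,fx=3,fy=3,interpolation=cv2.INTER_CUBIC))
E
```

```text
t 18.1833 [ 0.4634 -0.2393  0.2581] [ 179.9413   -0.0375 -175.7348] [-0.7088  0.0001  1.7063  0.0003  1.4363 -2.3541]
0 [ 0.58167287 -0.42762664  0.        ] [ 0.72453228 -0.58727926  0.        ]
0.06 [ 0.55351008 -0.40134996  0.06      ] [ 0.67573602 -0.53794363  0.06      ]
0.1 [ 0.53473489 -0.38383218  0.1       ] [ 0.64320517 -0.50505321  0.1       ]
0.15 [ 0.5112659  -0.36193496  0.15      ] [ 0.60254162 -0.46394019  0.15      ]
```

View pics/w14z.png

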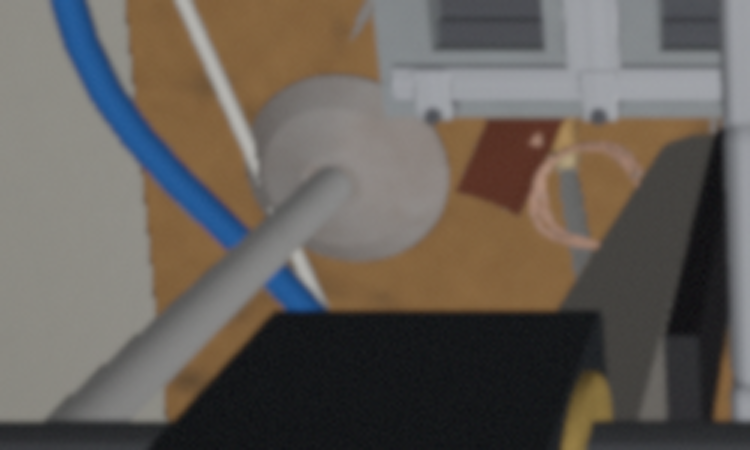

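```bash
python3 look.py scene s14.png; python3 -c "
import cv2;im=cv2.imread('pics/s14.png')[60:230,200:370];cv2.imwrite('pics/s14z.png',cv2.resize(im,None,fx=3.5,fy=3.5,interpolation=cv2.INTER_CUBIC))"
```

```text
t 18.3333 [ 0.4637 -0.2394  0.259 ] [-179.972     0.0312 -175.7045] [-0.7085 -0.0009  1.7057  0.      1.436  -2.3542]
```

View pics/s14z.png

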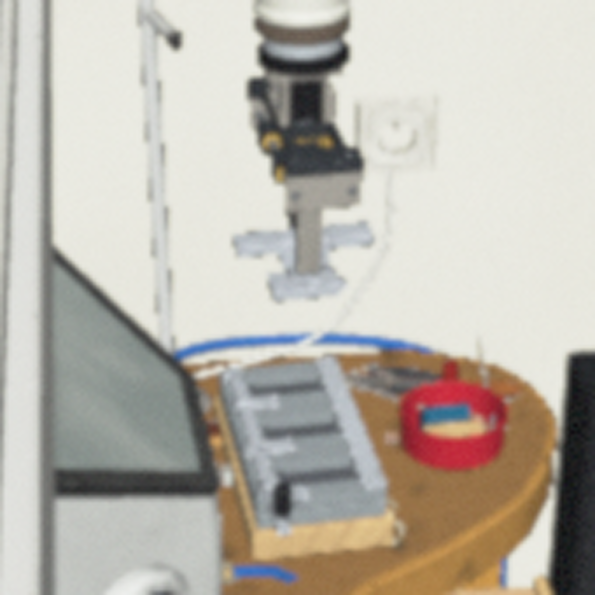

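{"method": "play_rows", "body": {
  "increments": [
    [0, 0, 0, 0, -0.028, 0.02, -1],
    [0, 0, 0, 0, -0.028, 0.03, -1],
    [0, 0, 0, -0.001, -0.028, 0.03, -1],
    [0, 0, 0, -0.001, -0.028, 0.03, -1],
    [0, 0, 0, 0, 0, 0, -1],
    [0, 0, 0, 0, 0, 0, -1],
    [0, 0, 0, 0, 0, 0, -1]
  ]
}}

```text
time: 18.97
tool_pos: [0.4746, -0.3517, 0.1495]
tool_rot: [-3.141, 0.001, -3.068]
contact_force: [-0.3, 0.2, -2.7]
opening: 0.0277
```

```bash
python3 look.py wrist w15.png; python3 -c "
from h import *
for i in range(2): mv(.474,-.3517,.100,np.radians(184.2),n=1);manip.camera('top')"
```

```text
t 18.9667 [ 0.4746 -0.3517  0.1495] [-179.9685    0.0536 -175.7616] [-0.8424  0.2678  1.6311  0.0004  1.2417 -2.4873]
world d [-0.0011  0.0002 -0.0505] dyaw -0.08 n 1
[0, 0, np.float64(0.1), 0.0012, 0.0004, 0.0505]
world d [-0.0013  0.0003 -0.051 ] dyaw -0.09 n 1
[0, 0, np.float64(0.1), 0.0014, 0.0005, 0.051]
```

View pics/w15.png

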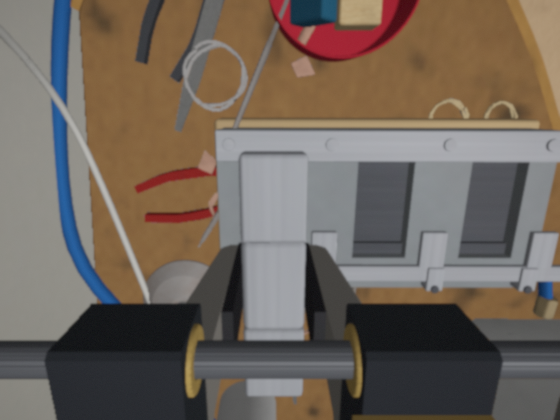

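```bash
python3 - <<'E'
import cv2
im=cv2.imread('pics/w15.png')[115:295,210:560];cv2.imwrite('pics/w15z.png',cv2.resize(im,None,fx=2.25,fy=2.25,interpolation=cv2.INTER_CUBIC))
im=cv2.imread('pics/w15.png')[140:340,200:340];cv2.imwrite('pics/w15y.png',cv2.resize(im,None,fx=3,fy=3,interpolation=cv2.INTER_CUBIC))
E
```

```text
(no output)
```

View pics/w15z.png

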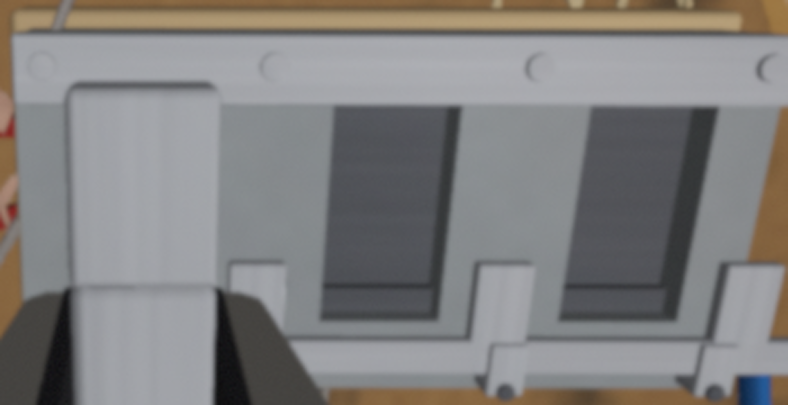

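View pics/w15y.png

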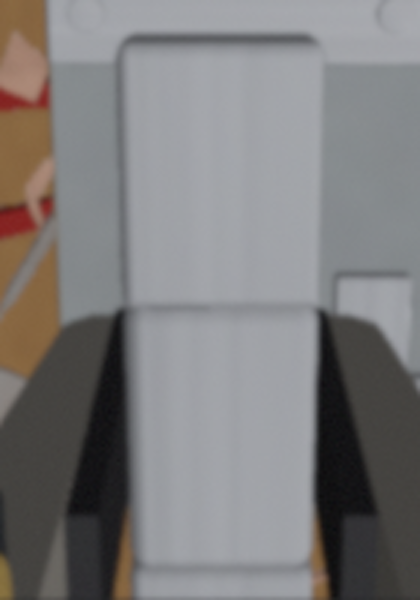

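```bash
cat >> h.py <<'E'
from scipy.optimize import least_squares
def W(q,M):
    M=np.array(M,float);s,k=np.sin(q[2]),np.cos(q[2]);return np.c_[q[0]+k*M[:,0]-s*M[:,1],q[1]+s*M[:,0]+k*M[:,1],M[:,2]]
def fit(c,M,U,q0):
    r=least_squares(lambda q:(proj(c,W(q,M))-np.array(U)).ravel(),q0);return r.x,np.round(r.fun.reshape(-1,2),2)
def instand(q,P):
    s,k=np.sin(q[2]),np.cos(q[2]);d=np.array(P)[:2]-q[:2];return np.array([k*d[0]+s*d[1],-s*d[0]+k*d[1]])
E
python3 - <<'E'
from h import *
import pickle
np.set_printoptions(precision=4,suppress=True)
c=pickle.load(open('last_wrist.pkl','rb'))
f=lambda u,v:(210+(u+.5)/2.25-.5,115+(v+.5)/2.25-.5)
M=[(-.052,-.116,.064),(-.0315,-.116,.064),(.04,-.0195,.06),(.04,.0195,.06),(.04,.0585,.06),(.04,.0975,.06)]
U=[f(14,34),f(18,103),f(321,320),f(438,320),f(560,320),f(679,320)]
q,res=fit(c,M,U,[.46,-.27,.07]);print(q,np.degrees(q[2]),res.tolist())
g=lambda u,v:(200+(u+.5)/3-.5,140+(v+.5)/3-.5)
zt=manip.read_state()['tool_pos'][2]+.0135
M=[(-.059,-.014,zt),(-.059,.014,zt),(-.022,-.014,zt),(-.022,.014,zt),(.022,-.014,zt),(.022,.014,zt)]
U=[g(122,38),g(323,38),g(127,307),g(320,307),g(134,568),g(313,568)]
s,res=fit(c,M,U,[.474,-.35,.07]);print(s,np.degrees(s[2]),res.tolist());print('TCP',manip.read_state()['tool_pos'])
print('in stand',instand(q,s),np.degrees(s[2]-q[2]))
E
```

```text
[ 0.4607 -0.2744  0.0722] 4.134272116960714 [[0.43, 0.04], [-0.1, 0.37], [0.26, -0.35], [0.92, -0.23], [-0.65, -0.11], [-0.9, 0.01]]
[ 0.4748 -0.3516  0.0768] 4.400160917023403 [[-2.09, 0.01], [2.26, -0.14], [-1.22, -1.48], [0.99, -1.61], [-0.95, 2.09], [1.0, 1.98]]
TCP [ 0.4753 -0.352   0.151 ]
in stand [ 0.0085 -0.078 ] 0.26588880006268906
```

{"method": "play_rows", "body": {
  "increments": [
    [0, 0, 0, 0.001, 0, 0.02, -1],
    [0, 0, 0, 0, 0, 0.02, -1],
    [0, 0, 0, 0, 0, 0.01, -1],
    [0, 0, 0, 0, 0, 0, -1],
    [0, 0, 0, 0, 0, 0, -1]
  ]
}}

```text
time: 19.53
tool_pos: [0.4735, -0.3519, 0.0994]
tool_rot: [-3.141, 0.0, -3.067]
contact_force: [1.2, 0.2, -4.7]
opening: 0.0274
```

{"method": "play_rows", "body": {
  "increments": [
    [0, 0, 0, 0, 0, 0.003, -1],
    [0, 0, 0, 0, 0, 0.003, -1],
    [0, 0, 0, 0, 0, 0, -1],
    [0, 0, 0, 0, 0, 0, -1]
  ]
}}

```text
time: 19.87
tool_pos: [0.4732, -0.3521, 0.0928]
tool_rot: [-3.142, 0.0, -3.068]
contact_force: [-0.4, -0.3, -3.7]
opening: 0.0277
```

{"method": "play_rows", "body": {
  "increments": [
    [0, 0, 0, 0, 0, 0.0005, -1],
    [0, 0, 0, 0.003, 0, 0, -1],
    [0, 0, 0, 0.002, 0, 0, -1],
    [0, 0, 0, 0.002, 0, 0, -1],
    [0, 0, 0, 0, 0, 0, -1],
    [0, 0, 0, 0, 0, 0, -1]
  ]
}}

```text
time: 20.37
tool_pos: [0.4658, -0.3525, 0.0917]
tool_rot: [3.141, -0.001, -3.068]
contact_force: [-0.2, -0.1, -5.1]
opening: 0.0274
```

{"method": "play_rows", "body": {
  "increments": [
    [0, 0, 0, 0, 0, 0.002, -1],
    [0, 0, 0, 0, 0, 0.0015, -1],
    [0, 0, 0, 0, 0, 0, -1],
    [0, 0, 0, 0, 0, 0, -1],
    [0, 0, 0, 0, 0, 0, -1]
  ]
}}

```text
time: 20.78
tool_pos: [0.4662, -0.3527, 0.0886]
tool_rot: [-3.142, -0.0, -3.068]
contact_force: [-1.5, -0.3, -1.1]
opening: 0.0275
```

{"method": "play_rows", "body": {
  "increments": [
    [0, 0, 0, 0, 0, 0.001, -1],
    [0, 0, 0, 0, 0, 0, -1],
    [0, 0, 0, 0, 0, 0, -1],
    [0, 0, 0, 0, 0, 0, 0],
    [0, 0, 0, 0, 0, 0, 0],
    [0, 0, 0, 0, 0, 0, 0]
  ]
}}

```text
time: 21.28
tool_pos: [0.4666, -0.353, 0.0877]
tool_rot: [-3.141, 0.001, -3.068]
contact_force: [-0.2, 0.1, -0.4]
opening: 0.0448
```

{"method": "play_rows", "body": {
  "increments": [
    [0, 0, 0, 0, 0, -0.02, 0],
    [0, 0, 0, 0, 0, -0.04, 0],
    [0, 0, 0, 0.01, 0.01, -0.04, 0],
    [0, 0, 0, 0.02, 0.02, -0.04, 1],
    [0, 0, 0, 0.02, 0.03, -0.03, 1],
    [0, 0, 0, 0, 0.02, 0, 1],
    [0, 0, 0, 0, 0, 0, 1],
    [0, 0, 0, 0, 0, 0, 1]
  ]
}}

```text
time: 21.95
tool_pos: [0.4165, -0.2825, 0.2477]
tool_rot: [-3.14, 0.001, -3.067]
contact_force: [0.0, -0.0, -0.3]
opening: 0.0772
```

```bash
python3 look.py wrist w16.png;python3 look.py scene s16.png; python3 -c "
import cv2;im=cv2.imread('pics/s16.png')[130:230,240:370];cv2.imwrite('pics/s16z.png',cv2.resize(im,None,fx=5,fy=5,interpolation=cv2.INTER_CUBIC))"
```

```text
t 21.95 [ 0.4165 -0.2825  0.2477] [-179.929     0.0451 -175.7173] [-0.8365 -0.0444  1.7707 -0.0001  1.4138 -2.482 ]
t 22.0 [ 0.4163 -0.2828  0.2469] [-179.9957   -0.0159 -175.7513] [-0.8371 -0.0424  1.7703 -0.0003  1.4138 -2.482 ]
```

View pics/w16.png

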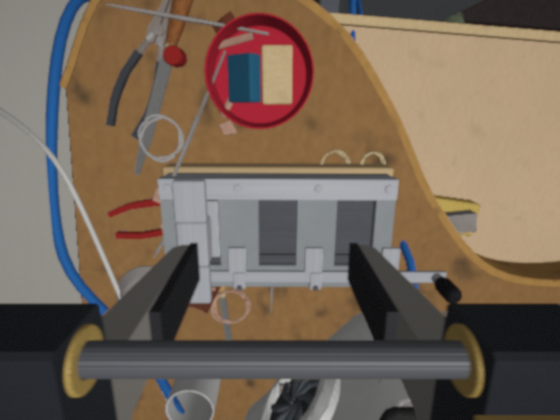

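View pics/s16z.png

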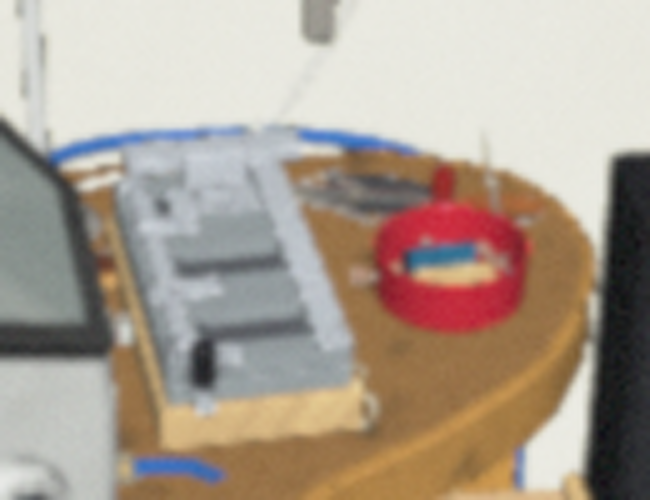

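```bash
python3 - <<'E'
from h import *
import pickle
c=pickle.load(open('cs0.pkl','rb'))['top']
for p in [(190,130),(193,122),(215,158),(200,145),(245,180)]:
    print(p,[atz(c,p,z).round(3).tolist() for z in (0,.16,.32)])
E
```

```text
(190, 130) [[0.829, 0.134, 0.0], [0.747, 0.133, 0.16], [0.665, 0.133, 0.32]]
(193, 122) [[0.852, 0.117, 0.0], [0.767, 0.118, 0.16], [0.683, 0.12, 0.32]]
(215, 158) [[0.716, 0.09, 0.0], [0.646, 0.094, 0.16], [0.576, 0.099, 0.32]]
(200, 145) [[0.771, 0.12, 0.0], [0.695, 0.121, 0.16], [0.62, 0.122, 0.32]]
(245, 180) [[0.619, 0.028, 0.0], [0.559, 0.039, 0.16], [0.499, 0.05, 0.32]]
```

{"method": "play_rows", "body": {
  "increments": [
    [0, 0, 0, 0.012, 0.038, -0.02, 1],
    [0, 0, 0, 0.012, 0.038, -0.02, 1],
    [0, 0, 0, 0.012, 0.038, -0.01, 1],
    [0, 0, 0, 0.012, 0.038, 0, 1],
    [0, 0, 1, 0.012, 0.038, 0, 1],
    [0, 0, 1, 0.005, 0.039, 0, 1],
    [0, 0, 1, 0.003, 0.039, 0, 1],
    [0, 0, 1, 0, 0.039, 0, 1]
  ]
}}

```text
time: 22.72
tool_pos: [0.3314, 0.0149, 0.2944]
tool_rot: [-3.142, -0.0, -3.141]
contact_force: [0.3, -0.3, -0.1]
opening: 0.0922
```

{"method": "play_rows", "body": {
  "increments": [
    [0, 0, 1, 0, 0.039, 0, 1],
    [0, 0, 1, 0, 0.039, 0, 1],
    [0, 0, 1, 0, 0.039, 0, 1],
    [0, 0, 1, -0.003, 0.039, 0, 1],
    [0, 0, 1, -0.006, 0.039, 0, 1],
    [0, 0, 1, -0.006, 0.039, 0, 1],
    [0, 0, 1, -0.02, 0.036, 0, 1],
    [0, 0, 0, -0.03, 0.03, 0, 1]
  ]
}}

```text
time: 23.38
tool_pos: [0.4122, 0.3095, 0.2935]
tool_rot: [-3.141, -0.002, 3.026]
contact_force: [0.4, -0.5, 1.0]
opening: 0.0918
```

{"method": "play_rows", "body": {
  "increments": [
    [0, 0, 0, -0.038, 0.005, 0, 1],
    [0, 0, 0, -0.038, 0.005, 0, 1],
    [0, 0, 0, -0.038, 0.005, 0, 1],
    [0, 0, 0, -0.02, 0.005, 0, 1],
    [0, 0, 0, 0, 0, 0, 1],
    [0, 0, 0, 0, 0, 0, 1]
  ]
}}

```text
time: 23.88
tool_pos: [0.5487, 0.3098, 0.2923]
tool_rot: [-3.14, -0.003, 3.022]
contact_force: [-1.0, 0.3, 0.1]
opening: 0.0924
```

```bash
python3 look.py wrist w17.png horn_stake ball_stake bottle beaker
```

```text
t 23.8833 [0.5487 0.3098 0.2923] [-179.9091   -0.1922  173.1464] [ 0.3225  0.2705  1.3419  0.      1.5329 -1.1287]
horn_stake [327.9 200.3] 0.91 [0.5985 0.3743 0.    ]
ball_stake [270.1 213.7] 0.79 [ 0.6076  0.2982 -0.    ]
bottle [314.1 277.6] 0.96 [0.7056 0.347  0.    ]
```

View pics/w17.png

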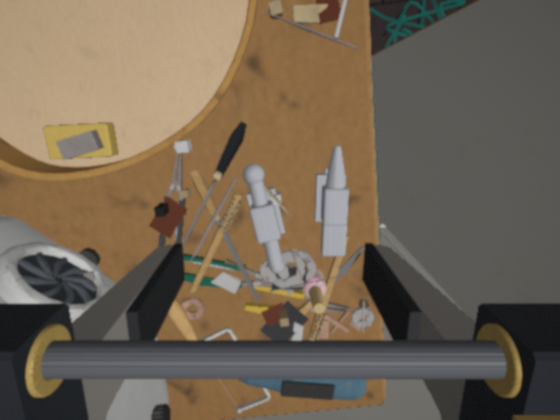

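```bash
python3 - <<'E'
import cv2
im=cv2.imread('pics/w17.png')[135:290,230:370];cv2.imwrite('pics/w17z.png',cv2.resize(im,None,fx=3.8,fy=3.8,interpolation=cv2.INTER_CUBIC))
E
```

```text
(no output)
```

View pics/w17z.png

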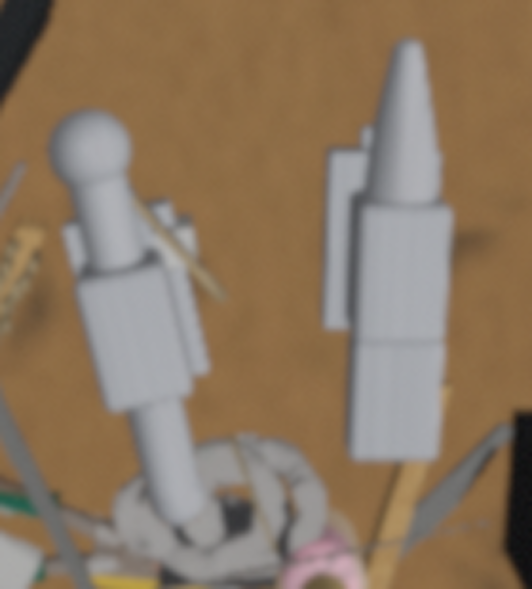

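```bash
python3 - <<'E'
from h import *
import pickle
np.set_printoptions(precision=4,suppress=True)
c=pickle.load(open('last_wrist.pkl','rb'))
f=lambda u,v:(230+(u+.5)/3.8-.5,135+(v+.5)/3.8-.5)
z=.054
M=[(-.022,-.014,z),(-.022,.014,z),(.022,-.014,z),(.022,.014,z)]
for n,U in(('horn',[(364,205),(451,207),(356,341),(443,343)]),('ball',[(78,280),(160,262),(109,411),(192,389)])):
    s,res=fit(c,M,[f(*u) for u in U],[.59,.33,0]);print(n,s,np.degrees(s[2]),res.tolist())
    s0=manip.read_state()
    mv(s[0],s[1],.11,np.pi+s[2])
E
```

```text
horn [ 0.5924  0.376  -0.1319] -7.5560529044925815 [[-0.9, -0.55], [1.11, -0.76], [-0.76, 0.82], [0.54, 0.59]]
world d [ 0.0453  0.0654 -0.1851] dyaw -0.82 n 6
[0, 0, np.float64(0.1), -0.0062, 0.0117, 0.0308]
[0, 0, np.float64(0.1), -0.0062, 0.0117, 0.0308]
[0, 0, np.float64(0.1), -0.0062, 0.0117, 0.0308]
[0, 0, np.float64(0.1), -0.0061, 0.0118, 0.0308]
[0, 0, np.float64(0.1), -0.0061, 0.0118, 0.0308]
[0, 0, np.float64(0.1), -0.0061, 0.0118, 0.0308]
ball [0.6021 0.2936 0.1102] 6.312767191177051 [[-1.45, -0.31], [0.87, -0.95], [-0.42, 0.34], [1.01, 1.04]]
world d [ 0.0551 -0.017  -0.1851] dyaw 13.05 n 5
[0, 0, np.float64(-2.6), -0.0113, -0.0021, 0.037]
[0, 0, np.float64(-2.6), -0.0112, -0.0026, 0.037]
[0, 0, np.float64(-2.6), -0.0111, -0.0031, 0.037]
[0, 0, np.float64(-2.6), -0.0109, -0.0036, 0.037]
[0, 0, np.float64(-2.6), -0.0108, -0.0041, 0.037]
```

{"method": "play_rows", "body": {
  "increments": [
    [0, 0, 0.7, -0.007, 0.014, 0.03, 0.3],
    [0, 0, 0, -0.007, 0.014, 0.035, 0.3],
    [0, 0, 0, -0.008, 0.014, 0.035, 0.3],
    [0, 0, 0, -0.008, 0.014, 0.035, 0.3],
    [0, 0, 0, -0.007, 0.014, 0.035, 0.3],
    [0, 0, 0, 0, 0, 0.015, 0.3],
    [0, 0, 0, 0, 0, 0, 0.3],
    [0, 0, 0, 0, 0, 0, 0.3]
  ]
}}

```text
time: 24.8
tool_pos: [0.5928, 0.3748, 0.1104]
tool_rot: [-3.141, -0.0, 3.011]
contact_force: [0.0, 0.2, 0.6]
opening: 0.0601
```

```bash
python3 look.py wrist w18.png; python3 -c "
from h import *
for i in range(2): mv(.5924,.376,.041,np.radians(172.5),n=1);manip.camera('top')"
```

```text
t 24.8 [0.5928 0.3748 0.1104] [-179.9689   -0.028   172.5448] [ 0.392   0.5786  1.2994 -0.0002  1.2643 -1.0486]
world d [-0.0017  0.0009 -0.0715] dyaw -0.03 n 1
[0, 0, np.float64(0.0), 0.002, 0.0005, 0.0715]
world d [-0.0024  0.0007 -0.0726] dyaw -0.01 n 1
[0, 0, np.float64(0.0), 0.0028, 0.0002, 0.0726]
```

View pics/w18.png

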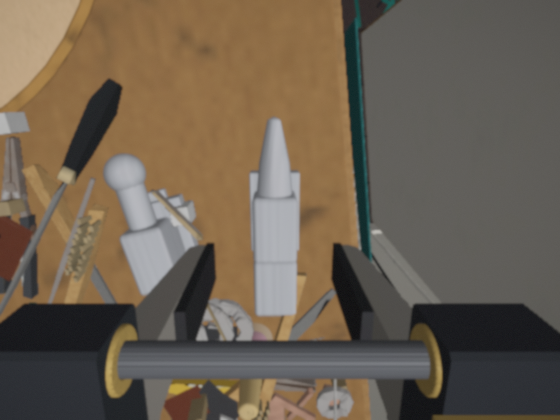

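{"method": "play_rows", "body": {
  "increments": [
    [0, 0, 0, 0.0025, 0, 0.03, 0.3],
    [0, 0, 0, 0, 0, 0.03, 0.3],
    [0, 0, 0, 0, 0, 0.012, 0.3],
    [0, 0, 0, 0, 0, 0, -1],
    [0, 0, 0, 0, 0, 0, -1],
    [0, 0, 0, 0, 0, 0, -1],
    [0, 0, 0, 0, 0, 0, -1],
    [0, 0, 0, 0, 0, 0, -1]
  ]
}}

```text
time: 25.62
tool_pos: [0.5922, 0.3758, 0.0401]
tool_rot: [3.14, 0.003, 3.011]
contact_force: [-0.9, -7.2, 3.0]
opening: 0.0282
```

```bash
python3 look.py wrist w19.png
```

```text
t 25.6167 [0.5922 0.3758 0.0401] [179.9198   0.1708 172.5309] [ 0.3938  0.6572  1.3336 -0.0003  1.1475 -1.0465]
```

View pics/w19.png

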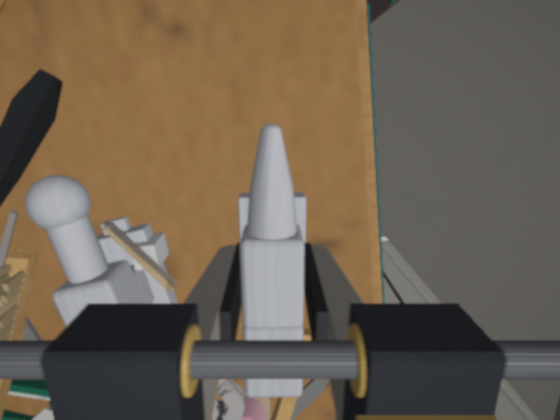

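{"method": "play_rows", "body": {
  "increments": [
    [0, 0, 0, 0, 0, -0.02, -1],
    [0, 0, 0, 0, 0, -0.035, -1],
    [0, 0, 0, 0, 0, -0.04, -1],
    [0, 0, 0, 0, 0, -0.04, -1],
    [0, 0, -1, 0.01, 0, -0.04, -1],
    [0, 0, -1, 0.02, -0.01, -0.035, -1],
    [0, 0, -1, 0.03, -0.02, -0.01, -1],
    [0, 0, -1, 0.03, -0.022, 0, -1]
  ]
}}

```text
time: 26.33
tool_pos: [0.4974, 0.3331, 0.2623]
tool_rot: [3.138, 0.007, 3.082]
contact_force: [-0.0, -0.1, -3.0]
opening: 0.0272
```

{"method": "play_rows", "body": {
  "increments": [
    [0, 0, -1, 0.03, -0.025, 0, -1],
    [0, 0, -1, 0.03, -0.025, 0, -1],
    [0, 0, -1, 0.025, -0.03, 0, -1],
    [0, 0, -1, 0.02, -0.035, 0, -1],
    [0, 0, -1, 0.01, -0.038, 0, -1],
    [0, 0, -1, 0.01, -0.038, 0, -1],
    [0, 0, -1, 0.005, -0.038, 0, -1],
    [0, 0, -0.7, 0, -0.038, 0, -1]
  ]
}}

```text
time: 27.0
tool_pos: [0.3666, 0.0679, 0.2573]
tool_rot: [3.141, -0.0, -3.066]
contact_force: [0.5, -1.2, -5.2]
opening: 0.0275
```

{"method": "play_rows", "body": {
  "increments": [
    [0, 0, 0, 0, -0.038, 0, -1],
    [0, 0, 0, 0, -0.038, 0, -1],
    [0, 0, 0, -0.01, -0.038, 0, -1],
    [0, 0, 0, -0.01, -0.038, 0, -1],
    [0, 0, 0, -0.015, -0.038, 0, -1],
    [0, 0, 0, -0.015, -0.038, 0, -1],
    [0, 0, 0, -0.015, -0.03, 0, -1],
    [0, 0, 0, 0, 0, 0, -1]
  ]
}}

```text
time: 27.67
tool_pos: [0.4533, -0.1883, 0.2565]
tool_rot: [-3.14, -0.001, -3.072]
contact_force: [-1.5, 1.0, -5.0]
opening: 0.0277
```

```bash
python3 -c "
from h import *
for i in range(2): mv(.4683,-.2739,.150,np.radians(184.2));manip.camera('top')"
```

```text
world d [ 0.015  -0.0856 -0.1065] dyaw 0.23 n 4
[0, 0, np.float64(-0.1), -0.0023, -0.0216, 0.0266]
[0, 0, np.float64(-0.1), -0.0023, -0.0216, 0.0266]
[0, 0, np.float64(-0.1), -0.0022, -0.0216, 0.0266]
[0, 0, np.float64(-0.1), -0.0022, -0.0216, 0.0266]
world d [ 0.0161 -0.0884 -0.1065] dyaw 0.16 n 4
[0, 0, np.float64(-0.0), -0.0025, -0.0224, 0.0266]
[0, 0, np.float64(-0.0), -0.0025, -0.0224, 0.0266]
[0, 0, np.float64(-0.0), -0.0025, -0.0224, 0.0266]
[0, 0, np.float64(-0.0), -0.0025, -0.0224, 0.0266]
```

{"method": "play_rows", "body": {
  "increments": [
    [0, 0, -0.1, -0.0025, -0.0225, 0.02, -1],
    [0, 0, 0, -0.0025, -0.0225, 0.028, -1],
    [0, 0, 0, -0.0025, -0.0225, 0.028, -1],
    [0, 0, 0, -0.0025, -0.0225, 0.028, -1],
    [0, 0, 0, 0, 0, 0, -1],
    [0, 0, 0, 0, 0, 0, -1],
    [0, 0, 0, 0, 0, 0, -1]
  ]
}}

```text
time: 28.35
tool_pos: [0.4691, -0.2713, 0.1547]
tool_rot: [3.141, 0.001, -3.065]
contact_force: [0.3, 0.2, -4.0]
opening: 0.0277
```

```bash
python3 look.py wrist w20.png; python3 -c "
from h import *
for i in range(2): mv(.4683,-.2739,.100,np.radians(184.2),n=1);manip.camera('top')"
```

```text
t 28.35 [ 0.4691 -0.2713  0.1547] [ 179.9914    0.0341 -175.6203] [-0.7478  0.1418  1.7669  0.0006  1.2326 -2.3952]
world d [-0.0013 -0.0022 -0.0555] dyaw -0.2 n 1
[0, 0, np.float64(0.2), 0.0016, -0.002, 0.0555]
world d [-0.0016 -0.002  -0.0559] dyaw -0.21 n 1
[0, 0, np.float64(0.2), 0.0018, -0.0017, 0.0559]
```

View pics/w20.png

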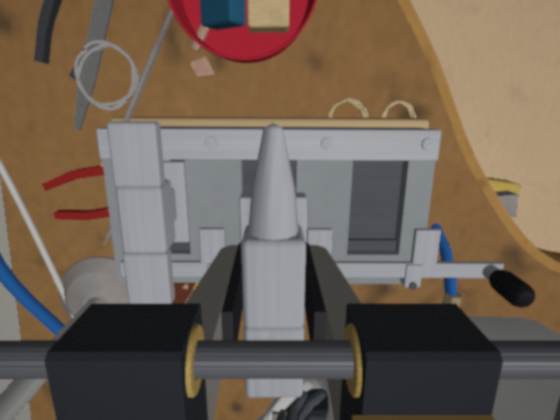

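{"method": "play_rows", "body": {
  "increments": [
    [0, 0, 0.2, 0.0015, -0.002, 0.02, -1],
    [0, 0, 0, 0, 0, 0.02, -1],
    [0, 0, 0, 0, 0, 0.015, -1],
    [0, 0, 0, 0, 0, 0, -1],
    [0, 0, 0, 0, 0, 0, -1]
  ]
}}

```text
time: 28.92
tool_pos: [0.4678, -0.2743, 0.0996]
tool_rot: [-3.141, 0.0, -3.069]
contact_force: [-0.0, 0.2, -4.4]
opening: 0.0277
```

```bash
python3 look.py wrist w21.png; python3 -c "
from h import *
for i in range(2): mv(.4683,-.2739,.0925,np.radians(184.2),n=1);manip.camera('top')"
```

```text
t 28.9167 [ 0.4678 -0.2743  0.0996] [-179.9893    0.0151 -175.8364] [-0.7532  0.2124  1.8052  0.0001  1.1236 -2.3967]
world d [-0.0001  0.0009 -0.0079] dyaw 0.04 n 1
[0, 0, np.float64(-0.0), 0.0, 0.0009, 0.0079]
world d [-0.0003  0.0012 -0.0083] dyaw 0.05 n 1
[0, 0, np.float64(-0.0), 0.0002, 0.0012, 0.0083]
```

View pics/w21.png

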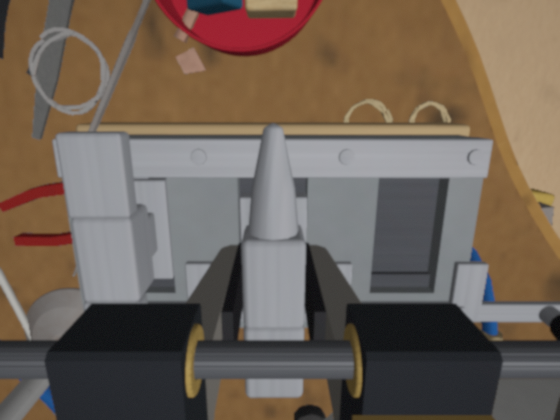

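{"method": "play_rows", "body": {
  "increments": [
    [0, 0, 0, 0, 0.0005, 0.004, -1],
    [0, 0, 0, 0, 0, 0.0035, -1],
    [0, 0, 0, 0, 0, 0, -1],
    [0, 0, 0, 0, 0, 0, -1],
    [0, 0, 0, 0, 0, 0, -1]
  ]
}}

```text
time: 29.48
tool_pos: [0.4681, -0.2745, 0.0919]
tool_rot: [-3.141, 0.001, -3.07]
contact_force: [1.1, -0.6, -0.6]
opening: 0.0275
```

{"method": "play_rows", "body": {
  "increments": [
    [0, 0, 0, 0.003, 0, -0.0005, -1],
    [0, 0, 0, 0.0025, 0, 0, -1],
    [0, 0, 0, 0.002, 0, 0, -1],
    [0, 0, 0, 0, 0, 0, -1],
    [0, 0, 0, 0, 0, 0, -1]
  ]
}}

```text
time: 29.9
tool_pos: [0.4594, -0.2743, 0.0912]
tool_rot: [3.141, -0.001, -3.07]
contact_force: [0.4, -0.5, -5.7]
opening: 0.0274
```

{"method": "play_rows", "body": {
  "increments": [
    [0, 0, 0, 0, 0, 0.002, -1],
    [0, 0, 0, 0, 0, 0.002, -1],
    [0, 0, 0, 0, 0, 0, -1],
    [0, 0, 0, 0, 0, 0, -1]
  ]
}}

```text
time: 30.23
tool_pos: [0.4601, -0.2748, 0.088]
tool_rot: [-3.142, -0.0, -3.069]
contact_force: [-1.2, 0.5, -1.2]
opening: 0.028
```

{"method": "play_rows", "body": {
  "increments": [
    [0, 0, 0, 0, 0, 0.0005, -1],
    [0, 0, 0, 0, 0, 0, -1],
    [0, 0, 0, 0, 0, 0, 0],
    [0, 0, 0, 0, 0, 0, 0],
    [0, 0, 0, 0, 0, 0, 0],
    [0, 0, 0, 0, 0, 0, 0]
  ]
}}

```text
time: 30.73
tool_pos: [0.4604, -0.2749, 0.0874]
tool_rot: [-3.141, 0.001, -3.07]
contact_force: [0.2, 0.1, 0.2]
opening: 0.046
```

{"method": "play_rows", "body": {
  "increments": [
    [0, 0, 0, 0, 0, -0.02, 0],
    [0, 0, 0, 0, 0, -0.04, 0],
    [0, 0, 0, 0, 0, -0.04, 0],
    [0, 0, 0, 0.02, 0.01, -0.04, 1],
    [0, 0, 0, 0.02, 0.02, -0.04, 1],
    [0, 0, 0, 0.01, 0.02, 0, 1],
    [0, 0, 0, 0, 0, 0, 1],
    [0, 0, 0, 0, 0, 0, 1]
  ]
}}

```text
time: 31.4
tool_pos: [0.4118, -0.2318, 0.2581]
tool_rot: [-3.14, 0.001, -3.069]
contact_force: [-0.5, -0.8, 0.1]
opening: 0.0772
```

```bash
python3 look.py wrist w22.png tub
```

```text
t 31.4 [ 0.4118 -0.2318  0.2581] [-179.9243    0.0677 -175.8441] [-0.7692 -0.1356  1.8352  0.      1.4402 -2.4125]
tub [213.1  78. ] 0.81 [ 0.3134 -0.3049  0.    ]
```

View pics/w22.png

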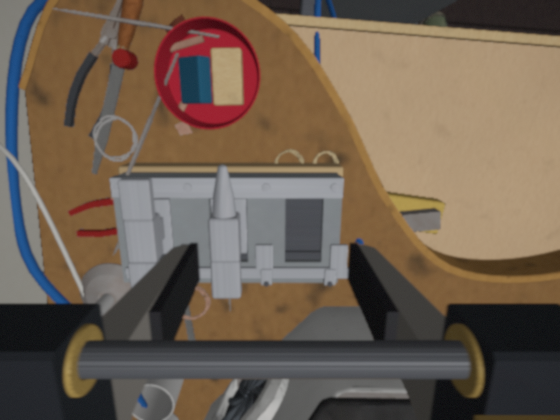

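{"method": "play_rows", "body": {
  "increments": [
    [0, 0, 0, 0.012, 0.038, -0.02, 1],
    [0, 0, 0, 0.012, 0.038, -0.02, 1],
    [0, 0, 0, 0.012, 0.038, 0, 1],
    [0, 0, 0, 0.012, 0.038, 0, 1],
    [0, 0, 0, 0.008, 0.038, 0, 1],
    [0, 0, 0, 0.005, 0.038, 0, 1],
    [0, 0, 0, 0, 0.038, 0, 1],
    [0, 0, 0, -0.003, 0.038, 0, 1]
  ]
}}

```text
time: 32.17
tool_pos: [0.3335, 0.0634, 0.2946]
tool_rot: [-3.142, -0.0, -3.071]
contact_force: [1.6, -0.3, -0.2]
opening: 0.0918
```

{"method": "play_rows", "body": {
  "increments": [
    [0, 0, 0, -0.008, 0.038, 0, 1],
    [0, 0, 0, -0.01, 0.038, 0, 1],
    [0, 0, 0, -0.01, 0.038, 0, 1],
    [0, 0, 0, -0.012, 0.038, 0, 1],
    [0, 0, 0, -0.015, 0.036, 0, 1],
    [0, 0, 0, -0.035, 0.02, 0, 1],
    [0, 0, -1, -0.038, 0.01, 0, 1],
    [0, 0, -1, -0.038, 0, 0.01, 1]
  ]
}}

```text
time: 32.83
tool_pos: [0.4859, 0.2952, 0.285]
tool_rot: [3.141, 0.001, -3.03]
contact_force: [-0.0, -0.7, 0.5]
opening: 0.092
```

{"method": "play_rows", "body": {
  "increments": [
    [0, 0, 0, -0.038, 0, 0.02, 1],
    [0, 0, 0, -0.03, 0.01, 0.02, 1],
    [0, 0, 0, 0, 0, 0, 1],
    [0, 0, 0, 0, 0, 0, 1]
  ]
}}

```text
time: 33.17
tool_pos: [0.549, 0.3087, 0.2403]
tool_rot: [-3.14, -0.009, -3.035]
contact_force: [0.3, 0.0, -0.1]
opening: 0.0916
```

```bash
python3 look.py wrist w23.png ball_stake bottle; python3 - <<'E'
import cv2
im=cv2.imread('pics/w23.png')[120:300,200:400];cv2.imwrite('pics/w23z.png',cv2.resize(im,None,fx=3.2,fy=3.2,interpolation=cv2.INTER_CUBIC))
E
```

```text
t 33.1667 [0.549  0.3087 0.2403] [-179.8902   -0.4924 -173.9149] [ 0.3208  0.2984  1.4097 -0.      1.4423 -1.3562]
ball_stake [255.7 222.7] 0.57 [0.6045 0.2936 0.    ]
bottle [288.6 302.3] 0.57 [0.703  0.3437 0.    ]
```

View pics/w23.png

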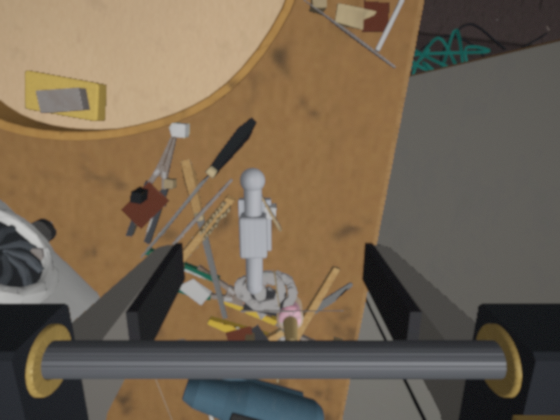

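View pics/w23z.png

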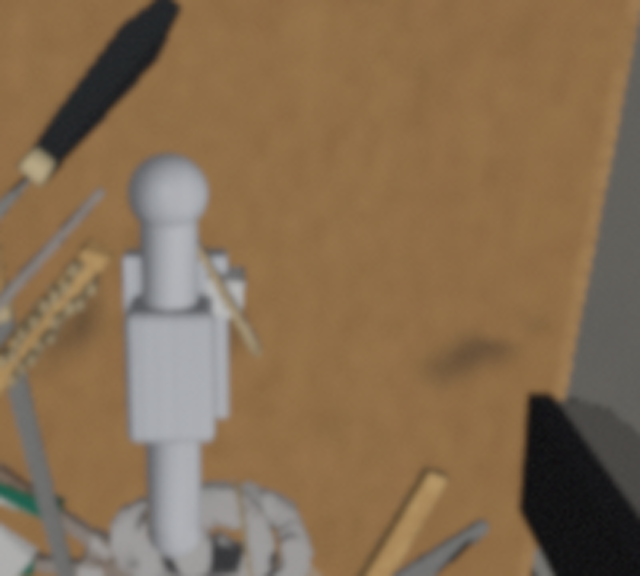

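```bash
python3 - <<'E'
from h import *
import pickle
np.set_printoptions(precision=4,suppress=True)
c=pickle.load(open('last_wrist.pkl','rb'))
f=lambda u,v:(200+(u+.5)/3.2-.5,120+(v+.5)/3.2-.5)
z=.054
M=[(-.022,-.014,z),(-.022,.014,z),(.022,-.014,z),(.022,.014,z)]
s,res=fit(c,M,[f(*u) for u in [(128,311),(211,311),(131,438),(213,440)]],[.59,.33,0]);print(s,np.degrees(s[2]),res.tolist())
# axis from ball centre z~.041 to rear arm end
P=atz(c,f(169,193),.041);print(P);d=s[:2]-P[:2];print(np.degrees(np.arctan2(d[1],d[0])),np.linalg.norm(d))
mv(s[0],s[1],.11,np.pi+s[2])
E
```

```text
[0.6024 0.2933 0.1065] 6.101552387640051 [[-1.0, -0.43], [1.15, -0.41], [-0.86, 0.77], [0.71, 0.17]]
[0.5464 0.2869 0.041 ]
6.5616951376244375 0.056379714851285324
world d [ 0.0532 -0.0161 -0.1371] dyaw -0.04 n 4
[0, 0, np.float64(0.0), -0.0127, -0.0054, 0.0343]
[0, 0, np.float64(0.0), -0.0127, -0.0054, 0.0343]
[0, 0, np.float64(0.0), -0.0127, -0.0054, 0.0343]
[0, 0, np.float64(0.0), -0.0127, -0.0054, 0.0343]
```

{"method": "play_rows", "body": {
  "increments": [
    [0, 0, 0, -0.013, -0.0055, 0.03, 0.3],
    [0, 0, 0, -0.013, -0.0055, 0.035, 0.3],
    [0, 0, 0, -0.013, -0.0055, 0.035, 0.3],
    [0, 0, 0, -0.013, -0.005, 0.03, 0.3],
    [0, 0, 0, 0, 0, 0, 0.3],
    [0, 0, 0, 0, 0, 0, 0.3],
    [0, 0, 0, 0, 0, 0, 0.3]
  ]
}}

```text
time: 33.9
tool_pos: [0.604, 0.2943, 0.1195]
tool_rot: [3.141, 0.005, -3.034]
contact_force: [0.9, 0.6, 0.7]
opening: 0.0599
```

```bash
python3 look.py wrist w24.png; python3 -c "
from h import *
for i in range(2): mv(.6024,.2933,.0405,np.radians(186.3),n=1);manip.camera('top')"
```

```text
t 33.9 [0.604  0.2943 0.1195] [ 179.9403    0.2694 -173.8532] [ 0.2739  0.4933  1.4008  0.0003  1.2427 -1.4043]
world d [-0.002  -0.0012 -0.0796] dyaw 0.14 n 1
[0, 0, np.float64(-0.1), 0.0026, -0.0011, 0.0796]
world d [-0.0021 -0.0012 -0.0795] dyaw 0.13 n 1
[0, 0, np.float64(-0.1), 0.0027, -0.0011, 0.0795]
```

View pics/w24.png

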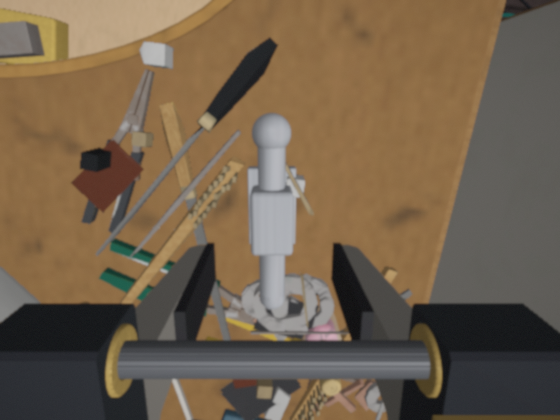

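{"method": "play_rows", "body": {
  "increments": [
    [0, 0, -0.1, 0.0025, -0.001, 0.035, 0.3],
    [0, 0, 0, 0, 0, 0.03, 0.3],
    [0, 0, 0, 0, 0, 0.0145, 0.3],
    [0, 0, 0, 0, 0, 0, 0.3],
    [0, 0, 0, 0, 0, 0, -1],
    [0, 0, 0, 0, 0, 0, -1],
    [0, 0, 0, 0, 0, 0, -1],
    [0, 0, 0, 0, 0, 0, -1]
  ]
}}

```text
time: 34.72
tool_pos: [0.6023, 0.2927, 0.0384]
tool_rot: [3.141, 0.004, -3.033]
contact_force: [0.1, -0.4, -0.1]
opening: 0.0354
```

{"method": "play_rows", "body": {
  "increments": [
    [0, 0, 0, 0, 0, 0, -1]
  ]
}}

```text
time: 34.8
tool_pos: [0.6017, 0.2925, 0.0377]
tool_rot: [3.141, 0.002, -3.033]
contact_force: [0.2, 0.6, 0.6]
opening: 0.0283
```

```bash
python3 look.py wrist w25.png
```

```text
t 34.8 [0.6017 0.2925 0.0377] [ 179.9772    0.13   -173.7733] [ 0.2723  0.5872  1.4439  0.      1.1081 -1.4072]
```

View pics/w25.png

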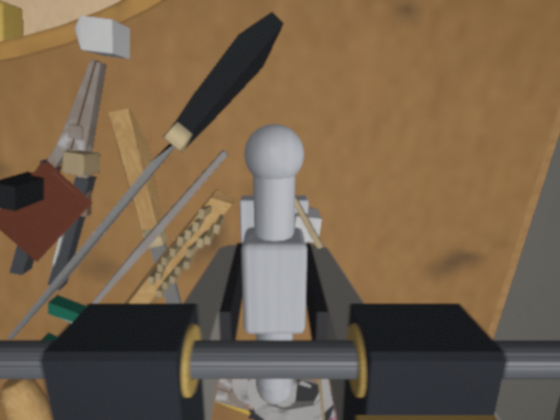

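{"method": "play_rows", "body": {
  "increments": [
    [0, 0, 0, 0, 0, 0, -1],
    [0, 0, 0, 0, 0, 0, -1],
    [0, 0, 0, 0, 0, -0.02, -1],
    [0, 0, 0, 0, 0, -0.035, -1],
    [0, 0, 0, 0, 0, -0.04, -1],
    [0, 0, 0, 0, 0, -0.04, -1],
    [0, 0, 0, 0.015, 0, -0.04, -1],
    [0, 0, 0, 0.03, -0.005, -0.035, -1]
  ]
}}

```text
time: 35.52
tool_pos: [0.5609, 0.2832, 0.2432]
tool_rot: [3.141, 0.002, -3.034]
contact_force: [0.7, -0.3, -4.6]
opening: 0.0276
```

{"method": "play_rows", "body": {
  "increments": [
    [0, 0, 1, 0.038, -0.005, -0.01, -1],
    [0, 0, 1, 0.038, -0.01, 0, -1],
    [0, 0, 0.2, 0.038, -0.01, 0, -1],
    [0, 0, 0, 0.03, -0.03, 0, -1],
    [0, 0, 0, 0.025, -0.033, 0, -1],
    [0, 0, 0, 0.015, -0.036, 0, -1],
    [0, 0, 0, 0.005, -0.038, 0, -1],
    [0, 0, 0, 0, -0.038, 0, -1]
  ]
}}

```text
time: 36.18
tool_pos: [0.384, 0.0678, 0.2499]
tool_rot: [3.141, -0.003, -3.07]
contact_force: [1.9, 0.1, -5.6]
opening: 0.0279
```

{"method": "play_rows", "body": {
  "increments": [
    [0, 0, 0, 0, -0.038, 0, -1],
    [0, 0, 0, 0, -0.038, 0, -1],
    [0, 0, 0, 0, -0.038, 0, -1],
    [0, 0, 0, -0.008, -0.038, 0, -1],
    [0, 0, 0, -0.01, -0.038, 0, -1],
    [0, 0, 0, -0.015, -0.03, 0, -1],
    [0, 0, 0, 0, 0, 0, -1],
    [0, 0, 0, 0, 0, 0, -1]
  ]
}}

```text
time: 36.85
tool_pos: [0.4341, -0.1491, 0.2496]
tool_rot: [3.139, -0.004, -3.074]
contact_force: [-1.8, 0.7, -6.0]
opening: 0.0276
```

```bash
python3 look.py wrist w26.png; python3 -c "
from h import *
for i in range(2): mv(.4626,-.1961,.150,np.radians(184.2));manip.camera('top')"
```

```text
t 36.85 [ 0.4341 -0.1491  0.2496] [ 179.8291   -0.2154 -176.125 ] [-0.5952 -0.1629  1.8761  0.      1.4332 -2.2336]
world d [ 0.0287 -0.0481 -0.0999] dyaw 0.24 n 3
[0, 0, np.float64(-0.1), -0.0085, -0.0168, 0.0332]
[0, 0, np.float64(-0.1), -0.0085, -0.0168, 0.0332]
[0, 0, np.float64(-0.1), -0.0085, -0.0168, 0.0332]
world d [ 0.0286 -0.0486 -0.1003] dyaw 0.17 n 3
[0, 0, np.float64(-0.1), -0.0085, -0.0169, 0.0334]
[0, 0, np.float64(-0.1), -0.0084, -0.0169, 0.0334]
[0, 0, np.float64(-0.1), -0.0084, -0.0169, 0.0334]
```

View pics/w26.png

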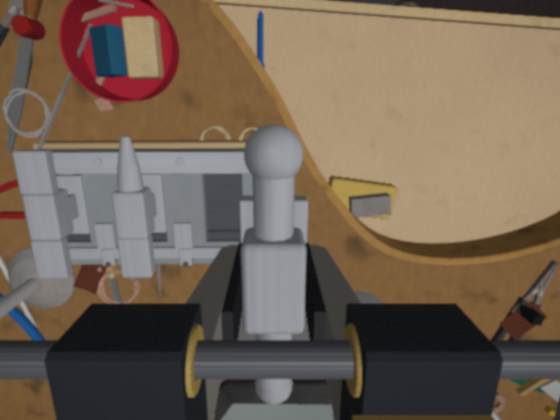

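```bash
python3 - <<'E'
from h import *
import pickle
c=pickle.load(open('cs0.pkl','rb'))['top']
im=c['img'][90:220,180:420,::-1];cv2.imwrite('pics/tcab.png',cv2.resize(im,None,fx=3.3,fy=3.3,interpolation=cv2.INTER_CUBIC))
w=pickle.load(open('last_wrist.pkl','rb'))
for P in [(.53,-.19,.09),(.53,-.19,.15),(.5,-.1,.16),(.5,-.3,.16)]: print(P,proj(c,P),proj(w,P))
E
```

```text
(0.53, -0.19, 0.09) [[327.56532246 171.88367526]] [[224.28141172 285.97134937]]
(0.53, -0.19, 0.15) [[329.57231882 163.72045488]] [[214.92148251 321.5942618 ]]
(0.5, -0.1, 0.16) [[302.24201706 183.01384935]] [[331.0578696  301.74665017]]
(0.5, -0.3, 0.16) [[372.46954835 159.13945488]] [[ 68.38392036 286.20560758]]
```

View pics/tcab.png

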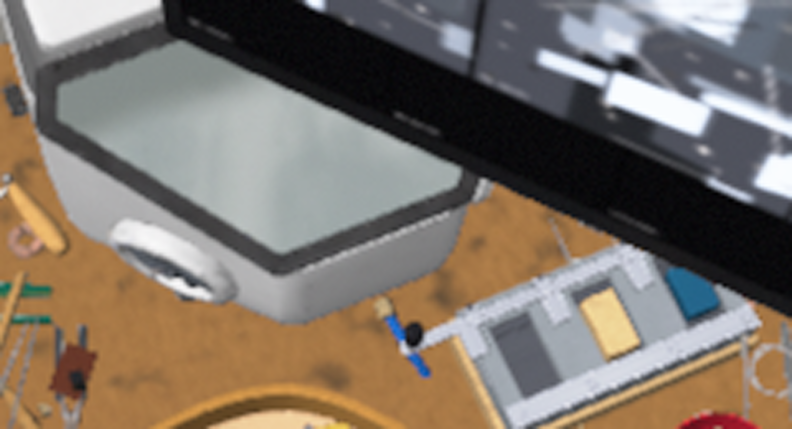

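{"method": "play_rows", "body": {
  "increments": [
    [0, 0, -0.2, -0.0085, -0.0165, 0.03, -1],
    [0, 0, 0, -0.0085, -0.0165, 0.03, -1],
    [0, 0, 0, -0.0085, -0.0165, 0.03, -1],
    [0, 0, 0, 0, 0, 0, -1],
    [0, 0, 0, 0, 0, 0, -1],
    [0, 0, 0, 0, 0, 0, -1]
  ]
}}

```text
time: 37.5
tool_pos: [0.4641, -0.1951, 0.1624]
tool_rot: [-3.141, 0.001, -3.067]
contact_force: [-0.7, 0.1, -5.2]
opening: 0.0275
```

```bash
python3 look.py wrist w27.png; python3 -c "
from h import *
for i in range(2): mv(.4626,-.1961,.100,np.radians(184.2),n=1);manip.camera('top')"
```

```text
t 37.5 [ 0.4641 -0.1951  0.1624] [-179.9845    0.0336 -175.7111] [-0.6385  0.0337  1.8663  0.0002  1.241  -2.2842]
world d [-0.002  -0.0007 -0.0633] dyaw -0.1 n 1
[0, 0, np.float64(0.1), 0.0022, -0.0004, 0.0633]
world d [-0.0022 -0.0004 -0.0637] dyaw -0.09 n 1
[0, 0, np.float64(0.1), 0.0024, -0.0001, 0.0637]
```

View pics/w27.png

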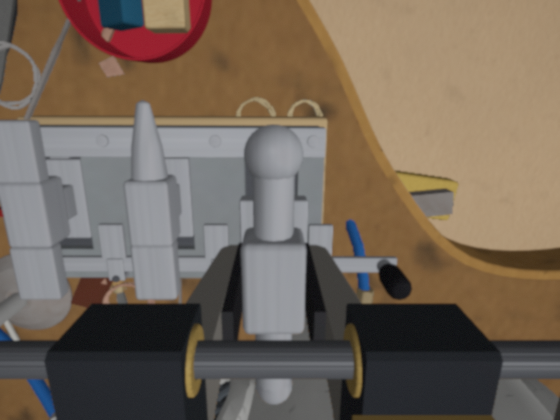

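{"method": "play_rows", "body": {
  "increments": [
    [0, 0, 0.1, 0.0022, -0.0003, 0.03, -1],
    [0, 0, 0, 0, 0, 0.02, -1],
    [0, 0, 0, 0, 0, 0.014, -1],
    [0, 0, 0, 0, 0, 0, -1],
    [0, 0, 0, 0, 0, 0, -1]
  ]
}}

```text
time: 38.07
tool_pos: [0.4621, -0.1963, 0.0986]
tool_rot: [-3.141, 0.001, -3.069]
contact_force: [-0.3, -0.1, -5.6]
opening: 0.0274
```

```bash
python3 look.py wrist w28.png; python3 -c "
from h import *
for i in range(2): mv(.4626,-.1961,.0905,np.radians(184.2),n=1);manip.camera('top')"
```

```text
t 38.0667 [ 0.4621 -0.1963  0.0986] [-179.9781    0.0337 -175.8535] [-0.6429  0.1147  1.919   0.0001  1.1072 -2.2861]
world d [-0.      0.0006 -0.0089] dyaw 0.06 n 1
[0, 0, np.float64(-0.1), 0.0, 0.0006, 0.0089]
world d [-0.0003  0.0008 -0.0091] dyaw 0.06 n 1
[0, 0, np.float64(-0.1), 0.0002, 0.0008, 0.0091]
```

View pics/w28.png

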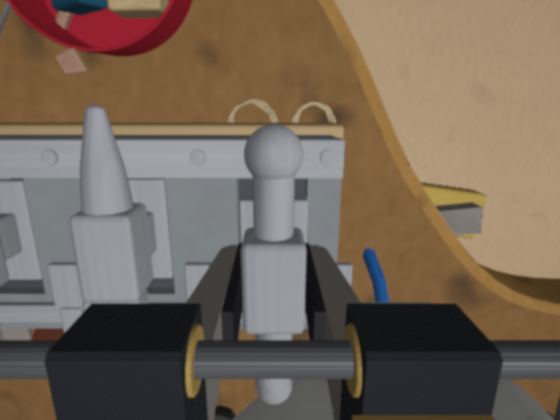

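{"method": "play_rows", "body": {
  "increments": [
    [0, 0, 0, 0, 0.0005, 0.004, -1],
    [0, 0, 0, 0, 0, 0.0035, -1],
    [0, 0, 0, 0, 0, 0, -1],
    [0, 0, 0, 0, 0, 0, -1],
    [0, 0, 0, 0, 0, 0, -1]
  ]
}}

```text
time: 38.63
tool_pos: [0.4617, -0.1959, 0.0901]
tool_rot: [3.141, -0.0, -3.07]
contact_force: [0.2, -0.3, -5.8]
opening: 0.0276
```

{"method": "play_rows", "body": {
  "increments": [
    [0, 0, 0, 0, 0, 0.0005, -1],
    [0, 0, 0, 0.0025, 0, 0, -1],
    [0, 0, 0, 0.0025, 0, 0, -1],
    [0, 0, 0, 0.002, 0, 0, -1],
    [0, 0, 0, 0, 0, 0, -1],
    [0, 0, 0, 0, 0, 0, -1]
  ]
}}

```text
time: 39.13
tool_pos: [0.4546, -0.1964, 0.0897]
tool_rot: [3.142, 0.0, -3.07]
contact_force: [0.3, 0.1, -5.0]
opening: 0.0272
```

{"method": "play_rows", "body": {
  "increments": [
    [0, 0, 0, 0, 0, 0.002, -1],
    [0, 0, 0, 0, 0, 0.002, -1],
    [0, 0, 0, 0, 0, 0, -1],
    [0, 0, 0, 0, 0, 0, -1]
  ]
}}

```text
time: 39.47
tool_pos: [0.4549, -0.1965, 0.0856]
tool_rot: [-3.141, 0.0, -3.069]
contact_force: [-0.4, -1.8, -5.7]
opening: 0.0276
```

{"method": "play_rows", "body": {
  "increments": [
    [0, 0, 0, 0, 0, 0.0015, -1],
    [0, 0, 0, 0, 0, 0, -1],
    [0, 0, 0, 0, 0, 0, -1],
    [0, 0, 0, 0, 0, 0, -1]
  ]
}}

```text
time: 39.8
tool_pos: [0.455, -0.1965, 0.0856]
tool_rot: [-3.142, -0.0, -3.069]
contact_force: [-5.0, 2.5, 7.4]
opening: 0.0275
```

{"method": "play_rows", "body": {
  "increments": [
    [0, 0, 0, 0, 0, -0.0005, -1],
    [0, 0, 0, 0, 0, 0, 0],
    [0, 0, 0, 0, 0, 0, 0],
    [0, 0, 0, 0, 0, 0, 0],
    [0, 0, 0, 0, 0, 0, 0]
  ]
}}

```text
time: 40.22
tool_pos: [0.4551, -0.1967, 0.0849]
tool_rot: [-3.141, 0.001, -3.07]
contact_force: [0.5, 0.3, 0.1]
opening: 0.0459
```

{"method": "play_rows", "body": {
  "increments": [
    [0, 0, 0, 0, 0, -0.02, 0],
    [0, 0, 0, 0, 0, -0.04, 0],
    [0, 0, 0, 0, 0, -0.04, 0],
    [0, 0, 0, 0.01, 0, -0.04, 1],
    [0, 0, 0, 0.03, 0, -0.03, 1],
    [0, 0, 0, 0.02, 0, 0, 1],
    [0, 0, 0, 0, 0, 0, 1],
    [0, 0, 0, 0, 0, 0, 1]
  ]
}}

```text
time: 40.88
tool_pos: [0.3954, -0.2008, 0.2542]
tool_rot: [-3.141, 0.001, -3.071]
contact_force: [0.1, -0.5, -0.8]
opening: 0.0772
```

```bash
python3 look.py wrist w29.png tub keeper_knob:.094; python3 look.py scene s29.png keeper_knob:.094; python3 -c "
import cv2;im=cv2.imread('pics/s29.png')[130:230,240:370];cv2.imwrite('pics/s29z.png',cv2.resize(im,None,fx=6,fy=6,interpolation=cv2.INTER_CUBIC)[:600])"
```

```text
t 40.8833 [ 0.3954 -0.2008  0.2542] [-179.9643    0.0639 -175.9497] [-0.7439 -0.2153  1.9119  0.0004  1.4437 -2.3855]
tub [184.8  93.4] 0.6 [ 0.3151 -0.3034  0.    ]
t 41.0333 [ 0.3957 -0.2002  0.2529] [ 179.9013   -0.0689 -175.854 ] [-0.7425 -0.2117  1.9115  0.0003  1.4439 -2.3857]
keeper_knob [276.5 201.4] 0.74 [ 0.5099 -0.1094  0.094 ]
keeper_knob [280.8 171. ] 0.16 [ 0.4792 -0.2818  0.094 ]
```

View pics/w29.png

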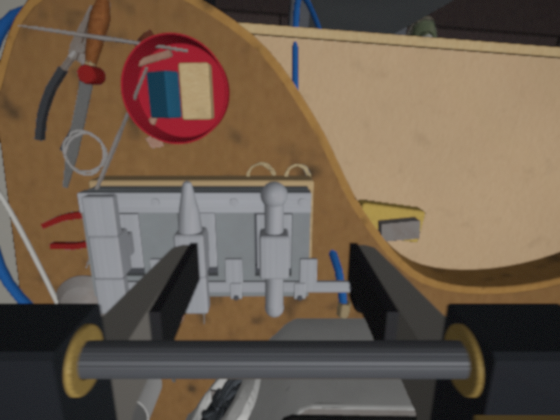

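View pics/s29z.png

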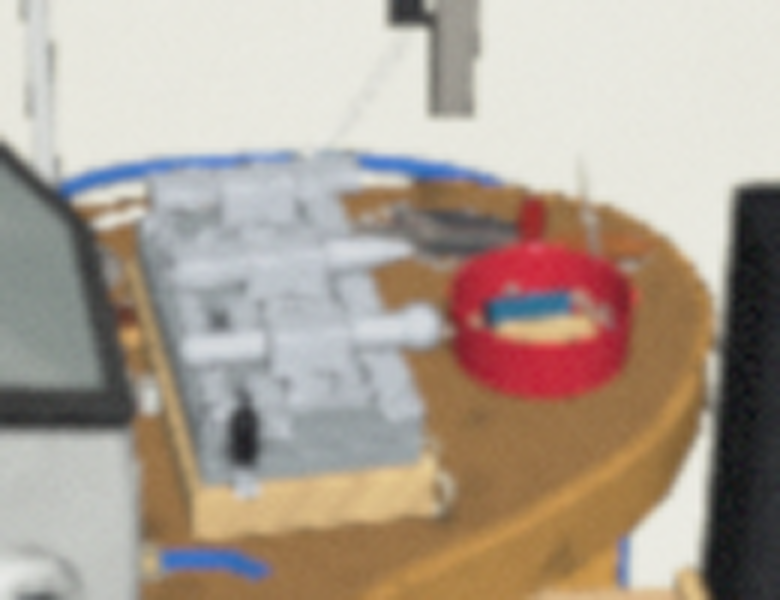

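{"method": "play_rows", "body": {
  "increments": [
    [0, 0, 0, -0.02, 0.035, -0.01, 1],
    [0, 0, 0, -0.02, 0.035, 0, 1],
    [0, 0, 0, -0.01, 0.007, 0, 1],
    [0, 0, 0, 0, 0, 0, 1],
    [0, 0, 0, 0, 0, 0, 1]
  ]
}}

```text
time: 41.55
tool_pos: [0.4399, -0.1198, 0.2634]
tool_rot: [3.141, -0.002, -3.067]
contact_force: [-0.5, 0.2, -0.4]
opening: 0.092
```

```bash
python3 look.py wrist w30.png keeper_knob:.094; python3 -c "
import cv2;im=cv2.imread('pics/w30.png')[130:300,130:380];cv2.imwrite('pics/w30z.png',cv2.resize(im,None,fx=3.2,fy=3.2,interpolation=cv2.INTER_CUBIC))"
```

```text
t 41.55 [ 0.4399 -0.1198  0.2634] [ 179.9713   -0.0864 -175.7519] [-0.5317 -0.1825  1.866  -0.0005  1.4596 -2.1766]
keeper_knob [278.3 250.1] 0.67 [ 0.4994 -0.1106  0.094 ]
```

View pics/w30.png

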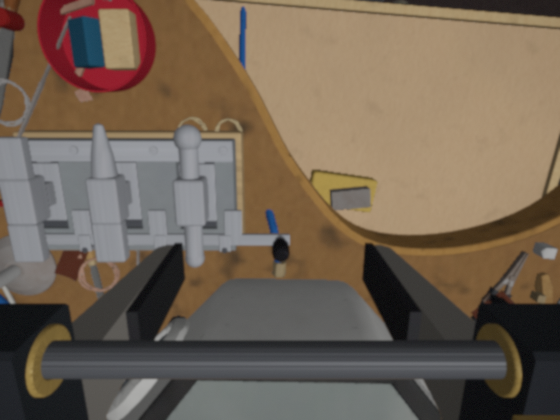

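View pics/w30z.png

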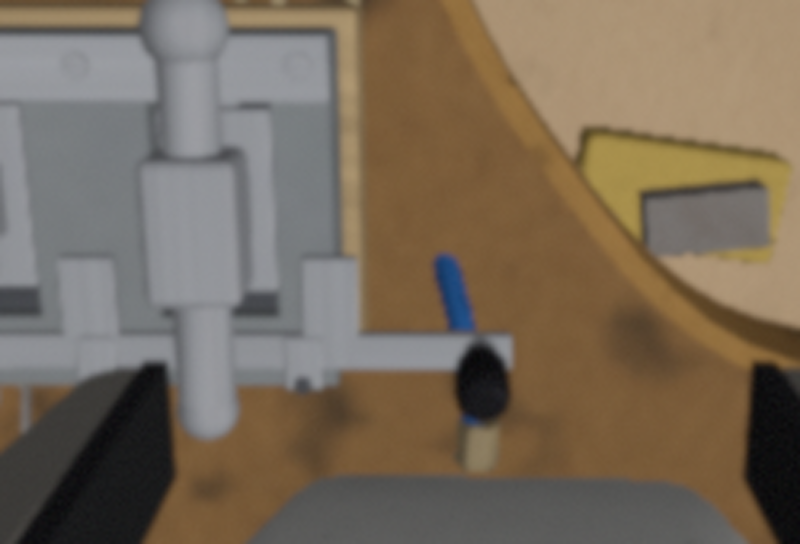

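```bash
python3 - <<'E'
from h import *
import pickle
np.set_printoptions(precision=4,suppress=True)
q=np.load('stand.npy')
c=pickle.load(open('last_wrist.pkl','rb'))
f=lambda u,v:(130+(u+.5)/3.2-.5,130+(v+.5)/3.2-.5)
for z,p in((.106,(483,397)),(.091,(483,383))):
    P=atz(c,f(*p),z);print(P,instand(q,P))
p=manip.landmark_of('wrist','keeper_knob')
for z in(0,.1,.2,.3,.32):print('cab',z,atz(c,(235,282),z),atz(c,(330,281),z))
t=pickle.load(open('cs0.pkl','rb'))['top']
g=lambda u,v:(180+u/3.3,90+v/3.3)
for n,p in dict(rimcorner=(285,272),rimright=(465,195),basecorner=(300,320),baseright=(425,275)).items():
    print(n,[(z,atz(t,g(*p),z).round(3).tolist()) for z in(0,.2,.32)])
im=c['img'][230:420,130:400,::-1];cv2.imwrite('pics/w30y.png',cv2.resize(im,None,fx=2.9,fy=2.9,interpolation=cv2.INTER_CUBIC))
E
```

```text
[ 0.4979 -0.1087  0.106 ] [0.0491 0.1626]
[ 0.4997 -0.1082  0.091 ] [0.0509 0.1629]
cab 0 [ 0.5868 -0.1583  0.    ] [ 0.5763 -0.0363  0.    ]
cab 0.1 [ 0.5337 -0.1506  0.1   ] [ 0.5257 -0.0577  0.1   ]
cab 0.2 [ 0.4806 -0.143   0.2   ] [ 0.4751 -0.079   0.2   ]
cab 0.3 [ 0.4275 -0.1354  0.3   ] [ 0.4245 -0.1004  0.3   ]
cab 0.32 [ 0.4169 -0.1338  0.32  ] [ 0.4143 -0.1046  0.32  ]
rimcorner [(0, [0.62, -0.039, 0.0]), (0.2, [0.545, -0.017, 0.2]), (0.32, [0.5, -0.003, 0.32])]
rimright [(0, [0.635, -0.218, 0.0]), (0.2, [0.558, -0.172, 0.2]), (0.32, [0.512, -0.144, 0.32])]
basecorner [(0, [0.572, -0.036, 0.0]), (0.2, [0.504, -0.014, 0.2]), (0.32, [0.463, -0.001, 0.32])]
baseright [(0, [0.575, -0.156, 0.0]), (0.2, [0.506, -0.118, 0.2]), (0.32, [0.465, -0.095, 0.32])]
```

View pics/w30y.png

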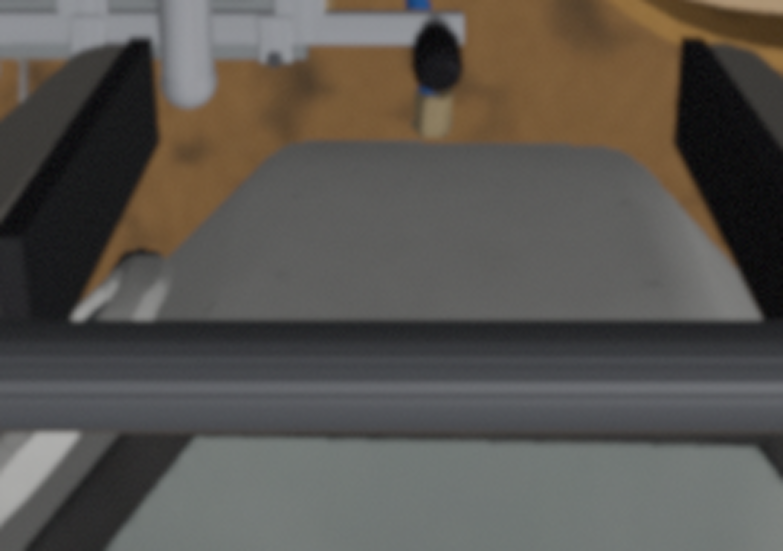

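```bash
python3 - <<'E'
from h import *
import pickle
np.set_printoptions(precision=4,suppress=True)
c=pickle.load(open('last_wrist.pkl','rb'))
t=pickle.load(open('cs0.pkl','rb'))['top']
g=lambda u,v:(180+u/3.3,90+v/3.3)
h=lambda u,v:(130+u/2.9,230+v/2.9)
a,b=g(285,272),g(465,195)
for z in np.arange(.1,.36,.03):
    P=atz(c,h(430,436),z);A=atz(t,a,z);B=atz(t,b,z)
    u=(P[1]-A[1])/(B[1]-A[1]);print(round(z,2),P[:2],'topline x at y',A[0]+u*(B[0]-A[0]))
s=pickle.load(open('cs0.pkl','rb'))['scene']
for P in [(.5,-.003,.32),(.51,-.144,.32),(.575,-.036,0),(.545,-.017,.2),(.558,-.172,.2)]:print(P,proj(s,P))
E
```

```text
0.1 [ 0.6466 -0.0991] topline x at y 0.5886058373762798
0.13 [ 0.6201 -0.1016] topline x at y 0.5779051089781068
0.16 [ 0.5936 -0.1041] topline x at y 0.5672043805799335
0.19 [ 0.5671 -0.1067] topline x at y 0.5565036521817603
0.22 [ 0.5406 -0.1092] topline x at y 0.5458029237835872
0.25 [ 0.5141 -0.1117] topline x at y 0.535102195385414
0.28 [ 0.4876 -0.1143] topline x at y 0.5244014669872409
0.31 [ 0.4611 -0.1168] topline x at y 0.5137007385890677
0.34 [ 0.4347 -0.1193] topline x at y 0.5030000101908947
(0.5, -0.003, 0.32) [[282.7846 150.254 ]]
(0.51, -0.144, 0.32) [[273.7026 126.0345]]
(0.575, -0.036, 0) [[257.3697 243.5078]]
(0.545, -0.017, 0.2) [[266.0469 188.5536]]
(0.558, -0.172, 0.2) [[257.309  160.4323]]
```

{"method": "play_rows", "body": {
  "increments": [
    [0, -6, 0, 0, 0, 0, 0.3],
    [0, -6, 0, 0, 0, 0, 0.3],
    [0, 0, 0, 0, 0, 0, 0.3],
    [0, 0, 0, 0, 0, 0, 0.3]
  ]
}}

```text
time: 42.03
tool_pos: [0.4386, -0.1212, 0.2639]
tool_rot: [-3.141, 0.208, -3.073]
contact_force: [-0.4, -0.5, -0.0]
opening: 0.0675
```

```bash
python3 -c "
from h import *
print(manip.read_state()['tool_pos'],manip.read_state()['tool_rot'])
mv(.495,-.107,.19)"
```

```text
[ 0.43862641 -0.12117526  0.2639269 ] [-3.14137398  0.20775595 -3.07280553]
world d [ 0.0564  0.0142 -0.0739] dyaw 0.0 n 3
[0, 0, np.float64(-0.0), -0.0136, 0.0034, 0.028]
[0, 0, np.float64(-0.0), -0.0136, 0.0034, 0.028]
[0, 0, np.float64(-0.0), -0.0136, 0.0034, 0.028]
```

{"method": "play_rows", "body": {
  "increments": [
    [0, 0, 0, -0.0135, 0.0035, 0.028, 0.3],
    [0, 0, 0, -0.0135, 0.0035, 0.028, 0.3],
    [0, 0, 0, -0.0135, 0.0035, 0.028, 0.3],
    [0, 0, 0, 0, 0, 0, 0.3],
    [0, 0, 0, 0, 0, 0, 0.3]
  ]
}}

```text
time: 42.45
tool_pos: [0.4959, -0.1054, 0.1889]
tool_rot: [3.14, 0.205, -3.069]
contact_force: [0.3, -0.3, 0.7]
opening: 0.0598
```

```bash
python3 look.py wrist w31.png keeper_knob:.094;python3 look.py scene s31.png; python3 -c "
import cv2;im=cv2.imread('pics/s31.png')[90:230,220:350];cv2.imwrite('pics/s31z.png',cv2.resize(im,None,fx=4.2,fy=4.2,interpolation=cv2.INTER_CUBIC))"
```

```text
t 42.45 [ 0.4959 -0.1054  0.1889] [ 179.8926   11.731  -175.8294] [-0.521  -0.1424  1.993   0.1282  1.1248 -2.2105]
keeper_knob [267.7 190. ] 0.72 [ 0.4979 -0.1093  0.094 ]
t 42.55 [ 0.4967 -0.1064  0.1917] [-179.9276   12.0279 -175.8549] [-0.5223 -0.1473  1.9923  0.1286  1.1244 -2.2108]
```

View pics/w31.png

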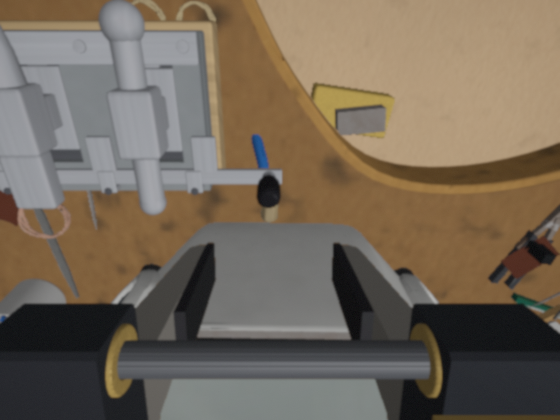

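View pics/s31z.png

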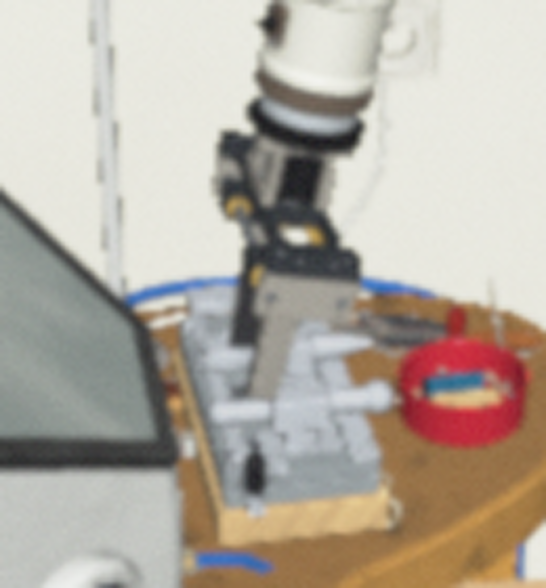

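{"method": "play_rows", "body": {
  "increments": [
    [0, 0, 0, 0.0055, -0.0025, 0.024, 0.1],
    [0, 0, 0, 0.0055, 0, 0.024, 0.1],
    [0, 0, 0, 0.0055, 0, 0.024, 0.1],
    [0, 0, 0, 0, 0, 0, 0.1],
    [0, 0, 0, 0, 0, 0, 0.1]
  ]
}}

```text
time: 43.02
tool_pos: [0.4947, -0.1086, 0.1172]
tool_rot: [3.141, 0.209, -3.07]
contact_force: [-0.3, -1.2, 0.2]
opening: 0.0504
```

```bash
python3 look.py wrist w32.png keeper_knob:.094;python3 look.py top t32.png; python3 -c "
from h import *
mv(.495,-.109,.096)"
```

```text
t 43.0167 [ 0.4947 -0.1086  0.1172] [ 179.9921   11.9749 -175.9129] [-0.5292 -0.0517  2.0633  0.1436  0.9617 -2.2437]
keeper_knob [272.8 248.6] 0.88 [ 0.4978 -0.1089  0.094 ]
t 43.1167 [ 0.4964 -0.1093  0.1192] [-179.8601   12.1949 -175.8647] [-0.5289 -0.0531  2.0608  0.1438  0.961  -2.2438]
world d [-0.0016  0.0003 -0.0233] dyaw 0.0 n 1
[0, 0, np.float64(-0.0), 0.0064, 0.0005, 0.0224]
```

View pics/w32.png

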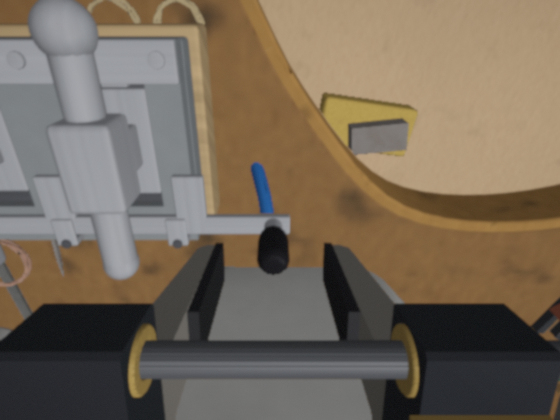

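{"method": "play_rows", "body": {
  "increments": [
    [0, 0, 0, 0.003, 0, 0.012, 0.1],
    [0, 0, 0, 0.003, 0, 0.011, 0.1],
    [0, 0, 0, 0, 0, 0, 0.1],
    [0, 0, 0, 0, 0, 0, -1],
    [0, 0, 0, 0, 0, 0, -1],
    [0, 0, 0, 0, 0, 0, -1],
    [0, 0, 0, 0, 0, 0, -1],
    [0, 0, 0, 0, 0, 0, -1]
  ],
  "force": 20
}}

```text
time: 43.83
tool_pos: [0.4943, -0.1086, 0.0934]
tool_rot: [-3.141, 0.21, -3.069]
contact_force: [-0.2, -0.6, 0.0]
opening: 0.0191
```

```bash
python3 look.py wrist w33.png
```

```text
t 43.8333 [ 0.4943 -0.1086  0.0934] [-179.9641   12.0511 -175.865 ] [-0.5299 -0.0144  2.0811  0.1502  0.9059 -2.2556]
```

View pics/w33.png

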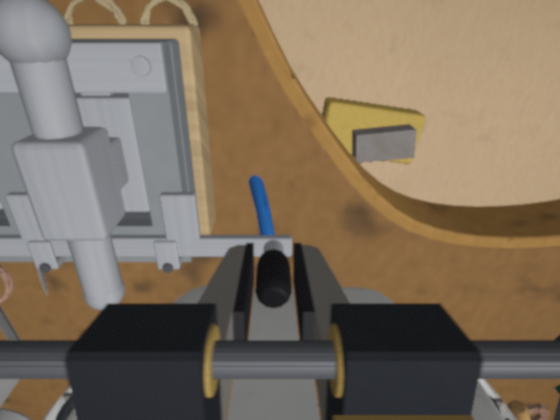

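{"method": "play_rows", "body": {
  "increments": [
    [0, 0, 0, 0, 0, 0, -1],
    [0, 0, 0, 0, 0, 0, -1],
    [0, 0, 0, 0, -0.004, 0, -1],
    [0, 0, 0, 0, -0.004, 0, -1],
    [0, 0, 0, 0, -0.004, 0, -1],
    [0, 0, 0, 0, -0.004, 0, -1],
    [0, 0, 0, 0, 0, 0, -1]
  ]
}}

```text
time: 44.47
tool_pos: [0.4954, -0.1247, 0.0933]
tool_rot: [3.141, 0.21, -3.07]
contact_force: [-2.1, 1.2, 5.0]
opening: 0.0161
```

{"method": "play_rows", "body": {
  "increments": [
    [0, 0, 0, 0, -0.004, 0, -1],
    [0, 0, 0, 0, -0.004, 0, -1],
    [0, 0, 0, 0, -0.003, 0, -1],
    [0, 0, 0, 0, -0.002, 0, -1],
    [0, 0, 0, 0, 0, 0, -1],
    [0, 0, 0, 0, 0, 0, -1]
  ]
}}

```text
time: 44.97
tool_pos: [0.4964, -0.1374, 0.0933]
tool_rot: [-3.141, 0.21, -3.07]
contact_force: [-1.0, 1.1, 4.6]
opening: 0.0163
```

{"method": "play_rows", "body": {
  "increments": [
    [0, 0, 0, 0, -0.002, 0, -1],
    [0, 0, 0, 0, -0.001, 0, -1],
    [0, 0, 0, 0, 0, 0, -1],
    [0, 0, 0, 0, 0, 0, -1]
  ]
}}

```text
time: 45.3
tool_pos: [0.4965, -0.1402, 0.0933]
tool_rot: [3.141, 0.21, -3.07]
contact_force: [-1.6, 2.4, 5.2]
opening: 0.016
```

```bash
python3 look.py wrist w34.png; python3 look.py scene s34.png; python3 -c "
import cv2;im=cv2.imread('pics/s34.png')[130:230,240:350];cv2.imwrite('pics/s34z.png',cv2.resize(im,None,fx=5.5,fy=5.5,interpolation=cv2.INTER_CUBIC))"
```

```text
t 45.3 [ 0.4965 -0.1402  0.0933] [ 179.9883   12.0373 -175.8736] [-0.5892  0.0163  2.0507  0.1626  0.9145 -2.3211]
t 45.35 [ 0.4965 -0.1401  0.0933] [ 179.9907   12.0367 -175.8703] [-0.5892  0.0163  2.0507  0.1625  0.9144 -2.321 ]
```

View pics/w34.png

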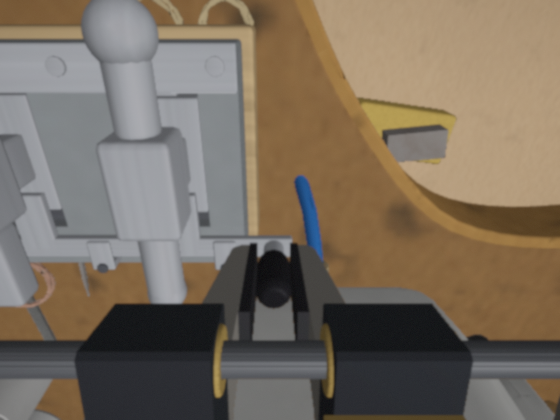

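{"method": "play_rows", "body": {
  "increments": [
    [0, 0, 0, 0, -0.0015, 0, -1],
    [0, 0, 0, 0, -0.0015, 0, -1],
    [0, 0, 0, 0, 0, 0, -1],
    [0, 0, 0, 0, 0, 0, -1]
  ]
}}

```text
time: 45.73
tool_pos: [0.4968, -0.1431, 0.0933]
tool_rot: [3.141, 0.21, -3.07]
contact_force: [-2.0, 2.6, 6.2]
opening: 0.0163
```

{"method": "play_rows", "body": {
  "increments": [
    [0, 0, 0, 0, -0.0015, 0, -1],
    [0, 0, 0, 0, 0, 0, -1],
    [0, 0, 0, 0, 0, 0, -1]
  ]
}}

```text
time: 45.98
tool_pos: [0.4969, -0.1446, 0.0933]
tool_rot: [3.141, 0.21, -3.07]
contact_force: [-1.7, 1.7, 5.5]
opening: 0.0163
```

{"method": "play_rows", "body": {
  "increments": [
    [0, 0, 0, 0, -0.0015, 0, -1],
    [0, 0, 0, 0, 0, 0, -1],
    [0, 0, 0, 0, 0, 0, -1]
  ]
}}

```text
time: 46.23
tool_pos: [0.4969, -0.1454, 0.0932]
tool_rot: [3.14, 0.21, -3.07]
contact_force: [-1.0, 5.2, 6.4]
opening: 0.016
```

{"method": "play_rows", "body": {
  "increments": [
    [0, 0, 0, 0, -0.0015, 0, -1],
    [0, 0, 0, 0, 0, 0, -1],
    [0, 0, 0, 0, 0, 0, -1]
  ]
}}

```text
time: 46.48
tool_pos: [0.4969, -0.1455, 0.0932]
tool_rot: [3.137, 0.21, -3.07]
contact_force: [-1.8, 9.0, 10.4]
opening: 0.0162
```

{"method": "play_rows", "body": {
  "increments": [
    [0, 0, 0, 0, -0.001, 0, -1],
    [0, 0, 0, 0, 0, 0, -1],
    [0, 0, 0, 0, 0, 0, -1],
    [0, 0, 0, 0, 0, 0, -0.2],
    [0, 0, 0, 0, 0, 0, -0.2],
    [0, 0, 0, 0, 0, 0, -0.2],
    [0, 0, 0, 0, 0, 0, -0.2]
  ]
}}

```text
time: 47.07
tool_pos: [0.4966, -0.1489, 0.0925]
tool_rot: [-3.141, 0.209, -3.07]
contact_force: [0.6, -0.5, -0.1]
opening: 0.0368
```

{"method": "play_rows", "body": {
  "increments": [
    [0, 0, 0, -0.003, 0, -0.02, -0.2],
    [0, 0, 0, -0.006, 0, -0.03, -0.2],
    [0, 0, 0, 0, 0, -0.04, 0],
    [0, 0, 0, 0, 0, -0.04, 0.5],
    [0, 6, 0, 0.01, 0, -0.04, 1],
    [0, 6, 0, 0.02, -0.02, -0.02, 1],
    [0, 0, 0, 0.02, -0.03, 0, 1],
    [0, 0, 0, 0, 0, 0, 1]
  ]
}}

```text
time: 47.73
tool_pos: [0.4215, -0.2088, 0.2783]
tool_rot: [-3.137, 0.001, -3.073]
contact_force: [-0.3, -0.0, -0.1]
opening: 0.0749
```

```bash
python3 look.py wrist w35.png tub keeper_knob:.094;python3 look.py scene s35.png; python3 -c "
import cv2;im=cv2.imread('pics/s35.png')[130:230,240:370];cv2.imwrite('pics/s35z.png',cv2.resize(im,None,fx=6,fy=6,interpolation=cv2.INTER_CUBIC))"
```

```text
t 47.7333 [ 0.4215 -0.2088  0.2783] [-179.723     0.0351 -176.0822] [-0.7157 -0.1538  1.8118 -0.003   1.4798 -2.3546]
tub [197.9  69.8] 0.97 [ 0.314  -0.3033  0.    ]
keeper_knob [328.8 267.7] 0.59 [ 0.5035 -0.1466  0.094 ]
t 47.8833 [ 0.4221 -0.2041  0.2759] [ 179.9293   -0.0229 -175.9547] [-0.7095 -0.1535  1.8162  0.0006  1.4801 -2.351 ]
```

View pics/w35.png

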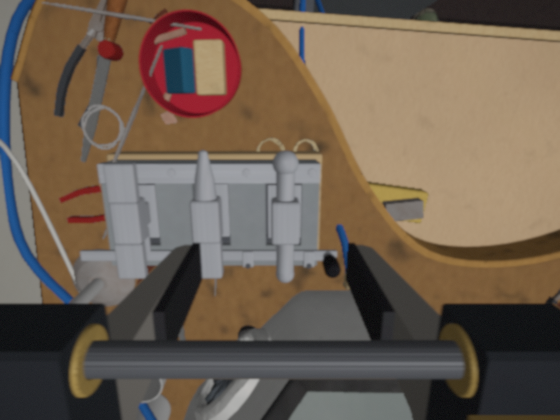

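View pics/s35z.png

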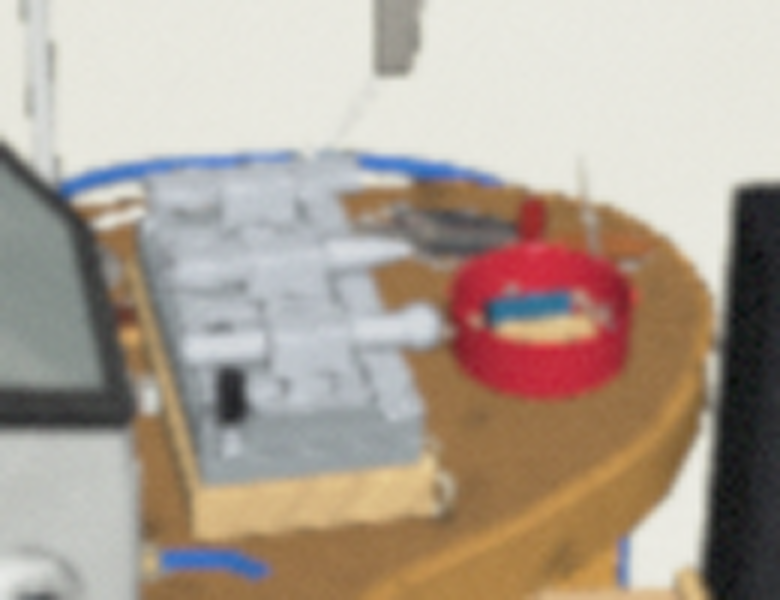

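```bash
python3 - <<'E'
from h import *
from scipy.spatial.transform import Rotation
import pickle
# reuse w15 view: teeth at w15z px (503,262),(750,264) front edge z~.0665 ; need that camera -> use w30 (last saved?) skip; use cs from top
c=pickle.load(open('last_wrist.pkl','rb'))
q=np.load('stand.npy')
P=atz(c,(332,268),.1);print('knob now',instand(q,P))
# rail ends now  (right end px ~ (336,257), left end (81,257)), z~.068
for p in [(337,258),(80,257)]:print(instand(q,atz(c,p,.068)))
im=c['img'][140:300,60:370,::-1];cv2.imwrite('pics/w35z.png',cv2.resize(im,None,fx=2.55,fy=2.55,interpolation=cv2.INTER_CUBIC))
E
```

```text
knob now [0.04941837 0.12668576]
[0.05272069 0.13721158]
[ 0.0508552  -0.14690767]
```

View pics/w35z.png

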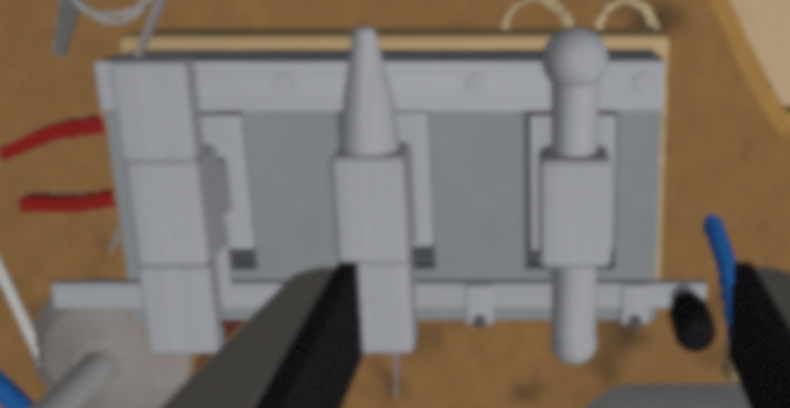

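```bash
python3 -c "
from h import *
print(manip.sign_off(), manip.read_state()['time'])"
```

```text
the job is handed in; nothing more can be done
the job is handed in; nothing more can be done
```

The stake stand is ready for forming, and I handed the job in at about 48 s of the 210 s allowed.

- **Pockets cleared:** I took the wood block out of the middle pocket and the wax block out of the right one. Both lie in the red tub in the last pictures. The left pocket was empty and no steel block was there.
- **Stakes set:** the flat stake is in the right pocket, the horn stake in the middle and the ball stake in the left. Each one was lowered at the back, drawn toward the robot and pushed down about 4 mm more. That put its foot at pocket-floor height, with light contact felt.
- **Keeper shut:** I slid it about 37 mm from roughly 2 mm open, until it met a hard stop. Pushing further raised the force to about 9 N with no more movement. The last pictures show the knob still there and the gripper clear of everything.

**Checks that disagreed:**
- **Knob position:** my measurement puts it about 8 mm closer to the left pocket's line than your description, both open (85 mm) and shut (48 mm). The travel and the hard stop still fit a fully shut keeper.
- **Tub:** it read about 14 mm further to the left (+y) in the later pictures. It may have been knocked, or this may be detector error.
- **Not seen directly:** the stakes hide the keeper's teeth when it is shut, so I judged the locking from the travel and the stop.
- **Other things on the bench:** I saw the pot and the bottle while working, but did not check them again at the end. I never positively identified the beaker.

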